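Empty the nut tumbler and lay the tumblers to dry

ROBOT

A 6-joint arm with a two-finger parallel gripper is mounted at the origin on the work surface. World frame = base frame: x ahead of the robot, y to its left, z up, the work surface at z = 0. Lengths are in m, angles in rad, forces in N, time in s.
With the tool pointing down it reaches from about 0.425 to 0.95 m from the base axis. Payload 3.5 kg.
Tool frame: the origin (TCP) lies midway between the tips of the shut fingers; the grasp point (between the pads) lies 19 mm behind it; z points along the fingers, y is the line along which they close (so a half turn about z gives the same grasp; the last joint's range is limited). The gripper opens to 85 mm and grips with 20 to 120 N. Pads are 22 mm wide; open, the fingers measure 114 mm over their backs; the gripper's body (76 mm by 85 mm) begins 54 mm behind the grasp point. The pads swing forward as they close: fully open they stand 13 mm farther back than shut.
Start: joints at [-1.258, 0.286, 1.577, -0, 1.279, -0.15], TCP at [0.301, -0.604, 0.231] pointing down, gripper open.
Joint ranges: [-2.77, 2.77], [-0.9, 2.22], [0.21, 2.48], [-1.53, 4.67], [0.24, 2.81], [-2.84, 2.84]. Speed limits (rad/s): [2.79, 2.79, 3.14, 3.14, 3.14, 3.14].

INTERFACE

Orientations are given as a unit quaternion [x, y, z, w].
In Python, from plant import ctrl gives the robot as it stands.
- The arm moves only by the tool arm_command, never from a script. Its argument "steps" is one flat list of numbers, 5 for each row, row after row: the opening in per cent of the stroke, from 0 (shut) to 100 (fully open), then the shift along the tool's x, y, z each as a share of 25 mm, from -1 to 1, then the turn about the tool's z as a share of 0.1 rad, from -1 to 1. In form: [grip, tx, ty, tz, spin, grip, tx, ty, tz, spin, ...]. A call has 1 to 8 rows; each row shifts and turns the commanded pose from where the row before left it, along the tool's axes as they then stand; what a row does not reach is not made up. A row lasts 1/12 s, in which the tool goes at most 41.7 mm and 7.16 degrees, less where a joint would pass 70% of its speed; a pose out of reach is approached as far as the arm can. A call with a number of a shift or a turn outside -1 to 1 is refused whole. A call with a gripper value outside its range is refused whole. The fingers move at their own pace and stop on an object; "squeeze" is the grip in N (left out, the last holds). Time passes only in rows, so rows that do not move let the fingers close. It gives the time, the measured TCP pose, the force, the opening and the grip force at its end, in the units of the state.
- ctrl.get_state(): the state, without advancing time (a new reading comes with each control period).
- ctrl.read_camera(name): name is "scene" or "side" or "wrist"; returns the picture (420x560x3 uint8, red, green, blue); there is no depth.
- ctrl.camera_model(name): a dict with "intrinsics" (3x3 intrinsics, pixels), "D" ([k1, k2, p1, p2, k3] as OpenCV has them; the pictures are not rectified), "rvec" (rotation vector, rad) and "tvec" (3), from world to camera coordinates, as OpenCV has them. Camera axes: x right, y down, z forward; pixel columns grow to the right and rows downward; lengths in m; the calibration is good to about 2 mm. A picture is of the moment at which its call begins: read the wrist's pose just before it. camera_model takes no time and is no camera call; for the wrist camera it gives the pose at the moment of the call.
- ctrl.sign_off(): hands the job in; it is judged then, once.
The state is a dict: "time": time; "qpos": joint angles; "dq": joint speeds; "joint_efforts": joint torques, N m; "eef_pos": TCP position; "tcp_rot": TCP orientation; "contact_force": force on the tool from outside, world axes, zero at the start; "wrist_torque": the same for the moment, N m; "opening": opening from 0.0 (shut) to 1.0 (fully open); "finger_force": force on a finger pad.
Only numpy, scipy, OpenCV 4.12 (cv2) and the standard library are available. Lean on these libraries where they do the work, as an engineer would, in place of code of your own. Each camera call takes 0.05 s, during which the arm holds its last target. There are 200 camera calls.

TASK

Clear the tumblers from the slab beside the arepa maker: tip all the macadamia nuts out of the tumbler that holds them into the white bowl, and lay every tumbler, that one too, on its side in the bamboo drying rack, one to a groove, lying along the groove and about half-way along it; the mouth may face either way. Leave the pepper grinder, scraper, trivet, salt jar and mug where they are.

Things in the scene. Friction and masses are not known exactly. Their poses are not given: they have to be found in the camera images.
- tumbler1_mid (a point): the tumbler that holds the nuts at the start; plain stainless steel, straight-sided, open at the top, all tumblers alike: 57 mm outside diameter, 105 mm tall, wall 3 mm, base 5 mm, about 120 g. It starts upright on the slab. Point: on its axis, half-way up (52.5 mm from base and rim); z runs along its axis from base to mouth
- tumbler2_mid (a point): a tumbler, empty (may be absent); plain stainless steel, straight-sided, open at the top, all tumblers alike: 57 mm outside diameter, 105 mm tall, wall 3 mm, base 5 mm, about 120 g. It starts upright on the slab. Point: on its axis, half-way up (52.5 mm from base and rim); z runs along its axis from base to mouth
- tumbler3_mid (a point): a tumbler, empty (may be absent); plain stainless steel, straight-sided, open at the top, all tumblers alike: 57 mm outside diameter, 105 mm tall, wall 3 mm, base 5 mm, about 120 g. It starts upright on the slab. Point: on its axis, half-way up (52.5 mm from base and rim); z runs along its axis from base to mouth
- tumbler4_mid (a point): a tumbler, empty (may be absent); plain stainless steel, straight-sided, open at the top, all tumblers alike: 57 mm outside diameter, 105 mm tall, wall 3 mm, base 5 mm, about 120 g. It starts upright on the slab. Point: on its axis, half-way up (52.5 mm from base and rim); z runs along its axis from base to mouth
- nut1_center (a point): centre of a macadamia nut in its brown shell, a 24 mm ball of 12 g that rolls freely (may be absent); starts inside the nut tumbler
- nut2_center (a point): centre of a macadamia nut in its brown shell, a 24 mm ball of 12 g that rolls freely (may be absent); starts inside the nut tumbler
- nut3_center (a point): centre of a macadamia nut in its brown shell, a 24 mm ball of 12 g that rolls freely (may be absent); starts inside the nut tumbler
- nut4_center (a point): centre of a macadamia nut in its brown shell, a 24 mm ball of 12 g that rolls freely (may be absent); starts inside the nut tumbler
- nut5_center (a point): centre of a macadamia nut in its brown shell, a 24 mm ball of 12 g that rolls freely (may be absent); starts inside the nut tumbler
- nut6_center (a point): centre of a macadamia nut in its brown shell, a 24 mm ball of 12 g that rolls freely (may be absent); starts inside the nut tumbler
- nut7_center (a point): centre of a macadamia nut in its brown shell, a 24 mm ball of 12 g that rolls freely (may be absent); starts inside the nut tumbler
- nut8_center (a point): centre of a macadamia nut in its brown shell, a 24 mm ball of 12 g that rolls freely (may be absent); starts inside the nut tumbler
- bowl_rim (a point): white ceramic bowl standing loose on the slab, 124 mm across the rim, 55 mm tall, wall 5 mm, inside 46 mm deep; point: centre of its mouth, level with the rim, 55 mm above the slab; z up
- groove1 (a point): groove 1 of 4 of the fixed bamboo drying rack. The rack is a 150 x 335 mm board, 10 mm thick, with four parallel open grooves side by side, 84 mm apart. Each is a pair of 14 mm round bars, 126 mm long, 34 mm apart centre to centre, their tops 30 mm above the slab. Point: where the middle of a tumbler lying in the groove comes to be, 53.5 mm above the slab, half-way along; x runs along the groove (away from the robot), y across to the next groove, z up
- groove2 (a point): groove 2 of 4 of the fixed bamboo drying rack. The rack is a 150 x 335 mm board, 10 mm thick, with four parallel open grooves side by side, 84 mm apart. Each is a pair of 14 mm round bars, 126 mm long, 34 mm apart centre to centre, their tops 30 mm above the slab. Point: where the middle of a tumbler lying in the groove comes to be, 53.5 mm above the slab, half-way along; x runs along the groove (away from the robot), y across to the next groove, z up
- groove3 (a point): groove 3 of 4 of the fixed bamboo drying rack. The rack is a 150 x 335 mm board, 10 mm thick, with four parallel open grooves side by side, 84 mm apart. Each is a pair of 14 mm round bars, 126 mm long, 34 mm apart centre to centre, their tops 30 mm above the slab. Point: where the middle of a tumbler lying in the groove comes to be, 53.5 mm above the slab, half-way along; x runs along the groove (away from the robot), y across to the next groove, z up
- groove4 (a point): groove 4 of 4 of the fixed bamboo drying rack. The rack is a 150 x 335 mm board, 10 mm thick, with four parallel open grooves side by side, 84 mm apart. Each is a pair of 14 mm round bars, 126 mm long, 34 mm apart centre to centre, their tops 30 mm above the slab. Point: where the middle of a tumbler lying in the groove comes to be, 53.5 mm above the slab, half-way along; x runs along the groove (away from the robot), y across to the next groove, z up
- grinder: stainless steel pepper grinder, 52 mm wide, 145 mm tall, standing; bystander; origin: underside
- scraper: yellow plastic scraper lying flat, about 175 mm long; bystander; origin: underside
- trivet: square bamboo trivet, 120 mm, 16 mm high; bystander; origin: underside
- salt_jar: glass jar, 64 mm wide, 95 mm tall; bystander; origin: underside
- mug: blue mug, 80 mm wide, 90 mm tall; bystander; origin: underside

How it is judged:
By the outcome, as a careful person would: the job done as asked, in the order asked, and still so for the second after the job is handed in, with the robot touching nothing.
Of tumbler2, tumbler3, tumbler4 only 2 to 3 are there at a start; the rules pass over those that are not, and their reading is None.
Of nut7, nut8 only 1 to 2 are there at a start; the rules pass over those that are not, and their reading is None.
At some moment in a run one of bowl, tumbler2, tumbler3, tumbler4 may be knocked a few centimetres aside while the robot is not near it.
It also fails if it takes over 210 s, if anything falls off the work surface, if the arm or the gripper's body presses on something with over 40 N, if the wrist force passes 120 N, or if a joint passes its speed limit or range.

## Working session

There is one attempt and no reset: what is moved stays moved. The work goes in short steps, Python scripts to look and compute and a tool call to move; the robot and the scene stay as the last step left them, time stands still between calls to the robot, and variables do not carry over. Pictures are saved under pics/ and viewed, at most 14 in all, crops included, and the job is handed in when it is done.

Besides the shell and the picture viewer there is one more tool, called after "Request:" as name(argument=value, ...) on one line, values as JSON. arm_command: Moves the arm, as the interface text tells. Its arguments: {"type":"object","properties":{"steps":{"type":"array","items":{"type":"number"}},"squeeze":{"type":"number"}},"required":["steps"]}

```bash
mkdir -p pics; ls
cat > h.py <<'E'
from plant import ctrl
import numpy as np, cv2
def snap(n,f):
    m=ctrl.camera_model(n); im=ctrl.read_camera(n); cv2.imwrite(f'pics/{f}.png',im[:,:,::-1]); return im,m
def ray(m,uv,z):
    K=np.array(m['intrinsics']);D=np.array(m['D'])
    p=cv2.undistortPoints(np.array(uv,float).reshape(-1,1,2),K,D).reshape(-1,2)
    R=cv2.Rodrigues(np.array(m['rvec'],float))[0];t=np.array(m['tvec'],float).ravel()
    c=-R.T@t; d=np.c_[p,np.ones(len(p))]@R
    return c+d*((np.atleast_1d(z)-c[2])/d[:,2])[:,None]
def proj(m,P):
    return cv2.projectPoints(np.array(P,float).reshape(-1,1,3),np.array(m['rvec'],float),np.array(m['tvec'],float),np.array(m['intrinsics']),np.array(m['D']))[0].reshape(-1,2)
E
python3 - <<'E'
from h import *
for n in('scene','side'):
    im,m=snap(n,n+'0')
    R=cv2.Rodrigues(np.array(m['rvec'],float))[0];print(n,-R.T@np.array(m['tvec']).ravel(),R[2])
a=cv2.imread('pics/scene0.png');b=cv2.imread('pics/side0.png')
print(ctrl.get_state())
E
```

```text
pics
scene [ 0.93714228 -0.42057201  0.98723716] [-0.36962838  0.40816131 -0.83473301]
side [-0.20015708 -0.98341644  0.81421656] [ 0.50260219  0.69688596 -0.51160629]
{'time': 0.1, 'qpos': array([-1.25801855e+00,  2.87144535e-01,  1.57803716e+00,  3.02753754e-06,
        1.27862313e+00, -1.50005486e-01]), 'dq': array([ 0.00106833, -0.00254722, -0.00322324, -0.00040114, -0.0008083 ,
       -0.00095275]), 'joint_efforts': array([ 3.75374066e-04, -4.07297230e+01, -2.93699938e+01, -1.28555530e-04,
        3.42167405e-03, -7.09174159e-06]), 'eef_pos': array([ 0.30118366, -0.60340774,  0.23003698]), 'tcp_rot': array([ 9.73347697e-01,  2.29331720e-01, -8.84765073e-05, -1.10254402e-03]), 'contact_force': array([ 0.7667093 , -0.51788008,  0.51706639]), 'wrist_torque': array([-0.00809267, -0.00499185,  0.01099429]), 'finger_force': 0.0, 'opening': 0.9988497459455459}
```

View pics/scene0.png

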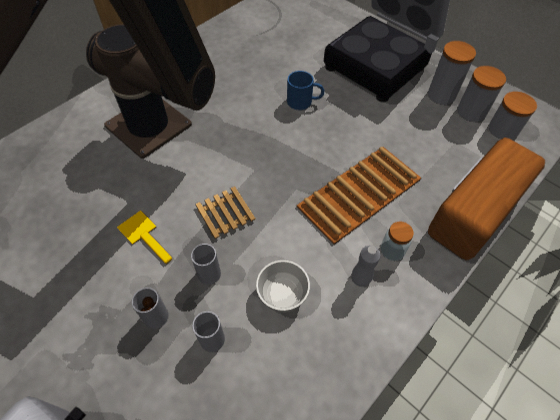

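View pics/side0.png

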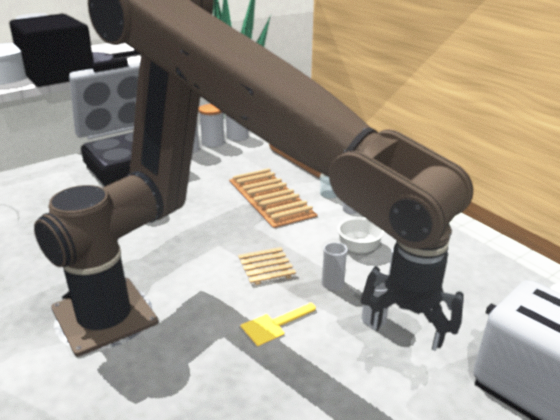

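Run:
```python
from h import *
m=ctrl.camera_model('scene')
def P(n,uv,z): print(n,np.round(ray(m,uv,z)[:,:],3).tolist())
P('nutT',[[147,302]],.105);P('T2',[[205,257]],.105);P('T3',[[208,325]],.105)
P('bowl',[[283,286]],.055)
P('bowl l,r,t,b',[[257,286],[309,286],[283,263],[283,310]],.055)
P('rack',[[297,207],[382,150],[421,178],[337,241]],.01)
P('trivet',[[195,205],[237,186],[255,218],[216,239]],.016)
P('scraper',[[118,220],[168,260]],.0)
P('grinder',[[370,247]],.145);P('salt',[[400,232]],.095);P('mug',[[301,77]],.09)
P('breadbox bottom',[[430,240],[470,258]],0)
P('arepa bottom',[[327,85],[383,100]],0)
im=cv2.imread('pics/scene0.png')
c=cv2.resize(im[190:360,90:330],None,fx=3.2,fy=3.2,interpolation=cv2.INTER_CUBIC)
cv2.imwrite('pics/c0.png',c)
```

```text
nutT [[0.508, -0.359, 0.105]]
T2 [[0.517, -0.205, 0.105]]
T3 [[0.638, -0.304, 0.105]]
bowl [[0.677, -0.12, 0.055]]
bowl l,r,t,b [[0.634, -0.16, 0.055], [0.72, -0.079, 0.055], [0.638, -0.078, 0.055], [0.716, -0.161, 0.055]]
rack [[0.538, 0.085, 0.01], [0.585, 0.405, 0.01], [0.725, 0.397, 0.01], [0.681, 0.079, 0.01]]
trivet [[0.34, -0.1, 0.016], [0.376, 0.02, 0.016], [0.484, -0.019, 0.016], [0.457, -0.131, 0.016]]
scraper [[0.22, -0.265, 0.0], [0.407, -0.248, 0.0]]
grinder [[0.778, 0.048, 0.145]]
salt [[0.796, 0.156, 0.095]]
mug [[0.263, 0.405, 0.09]]
breadbox bottom [[0.851, 0.251, 0.0], [0.953, 0.277, -0.0]]
arepa bottom [[0.283, 0.518, 0.0], [0.459, 0.589, 0.0]]
```

View pics/c0.png

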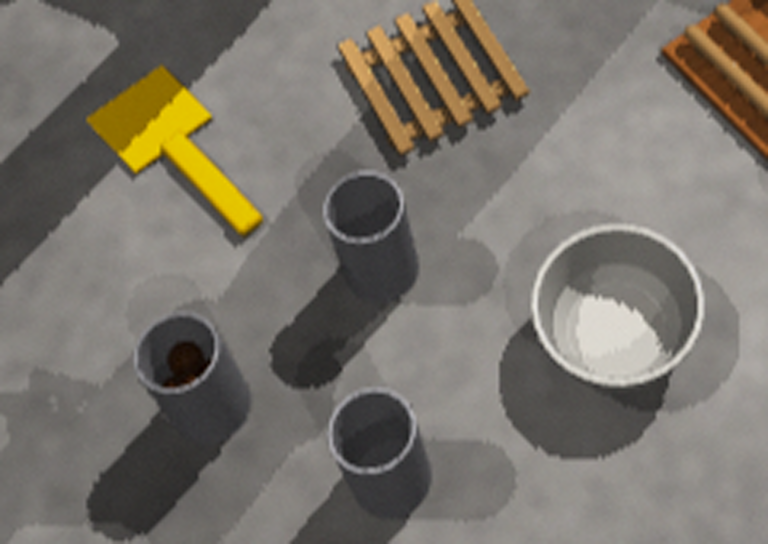

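Request:
arm_command(steps=[100,0,0,-1,0,100,0,0,-1,0,100,0,0,-1,0,100,0,0,-1,0,100,0,0,-1,0,100,0,0,-1,0,100,0,0,-1,0,100,0,0,-1,0])

```text
time: 0.77
eef_pos: [0.3013, -0.6037, 0.4318]
tcp_rot: [0.973, 0.229, -0.0, -0.001]
contact_force: [-0.1, -0.1, 0.2]
opening: 0.998
finger_force: 0.0
```

Request:
arm_command(steps=[100,0,0,-1,0,100,0,0,-1,0,100,0,0,-1,0,100,0,0,-1,0,100,0,0,-1,0,100,0,0,-1,0,100,0,0,-1,0,100,0,0,-1,0])

```text
time: 1.43
eef_pos: [0.3014, -0.6038, 0.6319]
tcp_rot: [0.973, 0.229, -0.0, -0.001]
contact_force: [-0.6, -0.8, -0.4]
opening: 0.999
finger_force: 0.0
```

Request:
arm_command(steps=[100,0,0,-1,0,100,0,0,-1,0,100,0,0,-1,0,100,0,0,-1,0,100,0,0,-1,0,100,0,0,-1,0,100,0,0,-1,0,100,0,0,-1,0])

```text
time: 2.1
eef_pos: [0.2836, -0.5681, 0.7863]
tcp_rot: [0.973, 0.229, 0.003, 0.013]
contact_force: [-0.8, 2.2, 2.5]
opening: 1.001
finger_force: 0.0
```

Run:
```python
from h import *
s=ctrl.get_state();print({k:np.round(s[k],3) for k in('time','qpos','eef_pos','tcp_rot')})
```

```text
{'time': np.float64(2.1), 'qpos': array([-1.269,  0.523,  0.21 ,  0.006,  2.381, -0.157]), 'eef_pos': array([ 0.284, -0.568,  0.786]), 'tcp_rot': array([0.973, 0.229, 0.003, 0.013])}
```

Request:
arm_command(steps=[100,0,0,-1,0,100,0,0,-1,0,100,0,0,-1,0,100,0,0,-1,0,100,0,0,-1,0,100,0,0,-1,0,100,0,0,-1,0,100,0,0,-1,0])

```text
time: 2.77
eef_pos: [0.2418, -0.4845, 0.8616]
tcp_rot: [0.972, 0.229, 0.01, 0.042]
contact_force: [0.2, -0.2, -0.2]
opening: 0.999
finger_force: 0.0
```

Request:
arm_command(steps=[100,0,1,0,0,100,0,1,0,0,100,0,1,0,0,100,0,1,0,0,100,0,1,0,0,100,0,1,0,0,100,0,1,0,0,100,0,1,0,0])

```text
time: 3.43
eef_pos: [0.3004, -0.6021, 0.7799]
tcp_rot: [0.971, 0.229, 0.016, 0.066]
contact_force: [-0.7, -0.4, 0.2]
opening: 1.001
finger_force: 0.0
```

Run:
```python
from h import *
s=ctrl.get_state();print({k:np.round(s[k],3) for k in('time','qpos','eef_pos','tcp_rot')})
```

```text
{'time': np.float64(3.433), 'qpos': array([-1.267,  0.537,  0.21 ,  0.028,  2.259, -0.139]), 'eef_pos': array([ 0.3  , -0.602,  0.78 ]), 'tcp_rot': array([0.971, 0.229, 0.016, 0.066])}
```

Request:
arm_command(steps=[100,0.97,-0.82,0.3,0,100,0.97,-0.82,0.3,0,100,0.97,-0.82,0.3,0,100,0.97,-0.82,0.3,0,100,0.97,-0.82,0.3,0,100,0.97,-0.82,0.3,0,100,0.97,-0.82,0.3,0,100,0.97,-0.82,0.3,0])

```text
time: 4.1
eef_pos: [0.4028, -0.3797, 0.7018]
tcp_rot: [0.971, 0.229, 0.016, 0.067]
contact_force: [1.6, 0.3, 1.2]
opening: 1.001
finger_force: 0.0
```

Request:
arm_command(steps=[100,0.97,-0.82,0.3,0,100,0.97,-0.82,0.3,0,100,0.97,-0.82,0.3,0,100,0.97,-0.82,0.3,0,100,0.97,-0.82,0.3,0,100,0.97,-0.82,0.3,0,100,0.97,-0.82,0.3,0,100,0.97,-0.82,0.3,0])

```text
time: 4.77
eef_pos: [0.5077, -0.1549, 0.6201]
tcp_rot: [0.971, 0.229, 0.016, 0.067]
contact_force: [0.3, 0.2, 0.3]
opening: 0.998
finger_force: 0.0
```

Request:
arm_command(steps=[100,0.97,-0.82,0.3,0,100,0.97,-0.82,0.3,0,100,0.97,-0.82,0.3,0,100,0.97,-0.82,0.3,0,100,0.97,-0.82,0.3,0,100,0.97,-0.82,0.3,0,100,0.97,-0.82,0.3,0,100,0.97,-0.82,0.3,0])

```text
time: 5.43
eef_pos: [0.6125, 0.0701, 0.538]
tcp_rot: [0.971, 0.229, 0.016, 0.067]
contact_force: [0.1, -1.2, 0.0]
opening: 1.0
finger_force: 0.0
```

```bash
cat >> h.py <<'E'
from scipy.spatial.transform import Rotation as Ro
def st():
    s=ctrl.get_state(); R=Ro.from_quat(s['tcp_rot']).as_matrix(); z=R[:,2]
    print('t %.1f q %s p %s open %.3f ff %.1f F %s'%(s['time'],np.round(s['qpos'],2),np.round(s['eef_pos'],4),s['opening'],s['finger_force'],np.round(s['contact_force'],1)))
    print(' tilt %.1f az %.1f  yz %.3f'%(np.degrees(np.arccos(-z[2])),np.degrees(np.arctan2(z[1],z[0])),R[2,1]),'x',np.round(R[:,0],3),'y',np.round(R[:,1],3))
    return s,R
def go(g,p=None):
    "shift in units of 25mm (tool axes) bringing grasp point (19 mm behind TCP) to g"
    s,R=st(); gp=s['eef_pos']-.019*R[:,2]; print('  grasp',np.round(gp,4),'units',np.round(R.T@(np.array(g)-gp)/.025,2))
E
python3 -c "from h import *;st()"
```

```text
t 5.4 q [-0.    0.08  1.28 -0.12  1.72  1.08] p [0.6125 0.0701 0.538 ] open 1.000 ff 0.0 F [ 0.1 -1.2  0. ]
 tilt 7.9 az -63.1  yz 0.137 x [0.895 0.447 0.001] y [ 0.442 -0.886  0.137]
```

Request:
arm_command(steps=[100,-0.25,-0.92,-0.2,0,100,-0.25,-0.92,-0.2,0,100,-0.25,-0.92,-0.2,0,100,-0.25,-0.92,-0.2,0,100,-0.25,-0.92,-0.2,0,100,-0.25,-0.92,-0.2,0,100,-0.25,-0.92,-0.2,0,100,-0.25,-0.92,-0.2,0])

```text
time: 6.1
eef_pos: [0.4826, 0.215, 0.5533]
tcp_rot: [0.971, 0.229, 0.016, 0.066]
contact_force: [-0.1, 0.1, 0.0]
opening: 1.002
finger_force: 0.0
```

Request:
arm_command(steps=[100,-0.25,-0.92,-0.2,0,100,-0.25,-0.92,-0.2,0,100,-0.25,-0.92,-0.2,0,100,-0.25,-0.92,-0.2,0,100,-0.25,-0.92,-0.2,0,100,-0.25,-0.92,-0.2,0,100,-0.25,-0.92,-0.2,0,100,-0.25,-0.92,-0.2,0])

```text
time: 6.77
eef_pos: [0.3539, 0.3608, 0.5679]
tcp_rot: [0.971, 0.229, 0.016, 0.066]
contact_force: [0.6, 0.9, -0.1]
opening: 0.998
finger_force: 0.0
```

Request:
arm_command(steps=[100,-0.25,-0.92,-0.2,0,100,-0.25,-0.92,-0.2,0,100,-0.25,-0.92,-0.2,0,100,-0.25,-0.92,-0.2,0,100,-0.25,-0.92,-0.2,0,100,-0.25,-0.92,-0.2,0,100,-0.25,-0.92,-0.2,0,100,-0.25,-0.92,-0.2,0])

```text
time: 7.43
eef_pos: [0.2252, 0.5067, 0.5823]
tcp_rot: [0.971, 0.229, 0.016, 0.066]
contact_force: [0.8, -0.5, 0.5]
opening: 1.001
finger_force: 0.0
```

Request:
arm_command(steps=[100,-0.25,-0.92,-0.2,0,100,-0.25,-0.92,-0.2,0,100,-0.25,-0.92,-0.2,0,100,-0.25,-0.92,-0.2,0,100,-0.25,-0.92,-0.2,0,100,-0.25,-0.92,-0.2,0,100,-0.25,-0.92,-0.2,0,100,-0.25,-0.92,-0.2,0])

```text
time: 8.1
eef_pos: [0.0965, 0.6524, 0.5967]
tcp_rot: [0.971, 0.229, 0.016, 0.066]
contact_force: [0.1, 0.5, 0.3]
opening: 1.0
finger_force: 0.0
```

```bash
python3 -c "from h import *;st()"
```

```text
t 8.1 q [ 1.3   0.31  0.9  -0.1   2.03  2.37] p [0.0965 0.6524 0.5967] open 1.000 ff 0.0 F [0.1 0.5 0.3]
 tilt 7.8 az -63.2  yz 0.136 x [0.895 0.447 0.001] y [ 0.442 -0.886  0.136]
```

Request:
arm_command(steps=[100,0,0,0,-1,100,0,0,0,-1,100,0,0,0,-1,100,0,0,0,-1,100,0,0,0,-1,100,0,0,0,-1,100,0,0,0,-1,100,0,0,0,-1])

```text
time: 8.77
eef_pos: [0.0975, 0.6517, 0.5965]
tcp_rot: [0.804, 0.591, -0.011, 0.067]
contact_force: [1.0, 0.2, -0.3]
opening: 0.999
finger_force: 0.0
```

Request:
arm_command(steps=[100,0,0,0,-1,100,0,0,0,-1,100,0,0,0,-1,100,0,0,0,-1,100,0,0,0,-1,100,0,0,0,-1,100,0,0,0,-1,100,0,0,0,-1])

```text
time: 9.43
eef_pos: [0.0975, 0.6517, 0.5965]
tcp_rot: [0.51, 0.857, -0.037, 0.057]
contact_force: [-0.3, -0.3, -0.5]
opening: 0.997
finger_force: 0.0
```

Request:
arm_command(steps=[100,0.09,-0.97,0,0,100,0.09,-0.97,0,0,100,0.09,-0.97,0,0,100,0.09,-0.97,0,0,100,0.09,-0.97,0,0,100,0.09,-0.97,0,0,100,0.09,-0.97,0,0,100,0.09,-0.97,0,0])

```text
time: 10.1
eef_pos: [-0.0832, 0.5751, 0.595]
tcp_rot: [0.512, 0.856, -0.036, 0.057]
contact_force: [-0.5, -0.0, -0.4]
opening: 0.998
finger_force: 0.0
```

Request:
arm_command(steps=[100,0.09,-0.97,0,0,100,0.09,-0.97,0,0,100,0.09,-0.97,0,0,100,0.09,-0.97,0,0,100,0.09,-0.97,0,0,100,0.09,-0.97,0,0,100,0.09,-0.97,0,0,100,0.09,-0.97,0,0])

```text
time: 10.77
eef_pos: [-0.2628, 0.4991, 0.5934]
tcp_rot: [0.512, 0.856, -0.036, 0.057]
contact_force: [-0.2, -0.2, 0.1]
opening: 1.001
finger_force: 0.0
```

Request:
arm_command(steps=[100,0.09,-0.97,0,0,100,0.09,-0.97,0,0,100,0.09,-0.97,0,0,100,0.09,-0.97,0,0,100,0.09,-0.97,0,0,100,0.09,-0.97,0,0,100,0.09,-0.97,0,0,100,0.09,-0.97,0,0])

```text
time: 11.43
eef_pos: [-0.4424, 0.4232, 0.5916]
tcp_rot: [0.512, 0.856, -0.037, 0.057]
contact_force: [0.3, 0.2, 0.7]
opening: 1.0
finger_force: 0.0
```

```bash
python3 -c "from h import *;st()"
```

```text
t 11.4 q [2.2  0.2  1.05 0.03 2.03 1.72] p [-0.4424  0.4232  0.5916] open 1.000 ff 0.0 F [0.3 0.2 0.7]
 tilt 7.8 az -63.5  yz -0.004 x [-0.468  0.873 -0.135] y [ 0.882  0.472 -0.004]
```

Request:
arm_command(steps=[100,0.33,-0.97,0.3,0,100,0.33,-0.97,0.3,0,100,0.33,-0.97,0.3,0,100,0.33,-0.97,0.3,0,100,0.33,-0.97,0.3,0,100,0.33,-0.97,0.3,0,100,0.33,-0.97,0.3,0,100,0.33,-0.97,0.3,0])

```text
time: 12.1
eef_pos: [-0.6409, 0.3819, 0.5232]
tcp_rot: [0.512, 0.856, -0.037, 0.057]
contact_force: [0.1, 0.4, 0.9]
opening: 1.001
finger_force: 0.0
```

Request:
arm_command(steps=[100,0.33,-0.97,0.3,0,100,0.33,-0.97,0.3,0,100,0.33,-0.97,0.3,0,100,0.33,-0.97,0.3,0,100,0.33,-0.97,0.3,0,100,0.33,-0.97,0.3,0,100,0.33,-0.97,0.3,0,100,0.33,-0.97,0.3,0])

```text
time: 12.77
eef_pos: [-0.821, 0.3327, 0.4364]
tcp_rot: [0.513, 0.856, -0.038, 0.056]
contact_force: [-0.1, 0.2, -2.0]
opening: 0.998
finger_force: 0.0
```

Request:
arm_command(steps=[100,0.91,-0.93,-1,0,100,0.91,-0.93,-1,0,100,0.91,-0.93,-1,0,100,0.91,-0.93,-1,0,100,0.91,-0.93,-1,0,100,0.91,-0.93,-1,0,100,0.91,-0.93,-1,0,100,0.91,-0.93,-1,0])

```text
time: 13.43
eef_pos: [-0.8319, 0.3253, 0.5063]
tcp_rot: [0.516, 0.854, -0.053, -0.031]
contact_force: [0.3, 0.5, 0.2]
opening: 1.0
finger_force: 0.0
```

```bash
python3 -c "from h import *;st()"
```

```text
t 13.4 q [2.63 0.9  0.21 0.11 1.97 2.19] p [-0.8319  0.3253  0.5063] open 1.000 ff 0.0 F [0.3 0.5 0.2]
 tilt 7.1 az -151.5  yz -0.124 x [-0.465  0.885 -0.002] y [ 0.879  0.461 -0.124]
```

Request:
arm_command(steps=[100,1,-0.91,-0.24,0,100,1,-0.91,-0.24,0,100,1,-0.91,-0.24,0,100,1,-0.91,-0.24,0,100,1,-0.91,-0.24,0,100,1,-0.91,-0.24,0,100,1,-0.91,-0.24,0,100,1,-0.91,-0.24,0])

```text
time: 14.1
eef_pos: [-0.8857, 0.3414, 0.4734]
tcp_rot: [0.516, 0.848, -0.067, -0.1]
contact_force: [-0.1, -0.2, -0.0]
opening: 0.998
finger_force: 0.0
```

Request:
arm_command(steps=[100,1,-0.91,-0.24,0,100,1,-0.91,-0.24,0,100,1,-0.91,-0.24,0,100,1,-0.91,-0.24,0,100,1,-0.91,-0.24,0,100,1,-0.91,-0.24,0,100,1,-0.91,-0.24,0,100,1,-0.91,-0.24,0])

```text
time: 14.77
eef_pos: [-0.9189, 0.3545, 0.4851]
tcp_rot: [0.513, 0.836, -0.081, -0.173]
contact_force: [0.4, -0.2, 0.0]
opening: 0.996
finger_force: 0.0
```

```bash
python3 -c "from h import *;st()"
```

```text
t 14.8 q [2.63 0.94 0.21 0.15 1.63 2.2 ] p [-0.9189  0.3545  0.4851] open 0.996 ff 0.0 F [ 0.4 -0.2  0. ]
 tilt 22.1 az 173.5  yz -0.314 x [-0.413  0.887  0.207] y [ 0.831  0.46  -0.314]
```

Request:
arm_command(steps=[100,0.8,-1,0.15,0,100,0.8,-1,0.15,0,100,0.8,-1,0.15,0,100,0.8,-1,0.15,0,100,0.8,-1,0.15,0,100,0.8,-1,0.15,0,100,0.8,-1,0.15,0,100,0.8,-1,0.15,0])

```text
time: 15.43
eef_pos: [-0.9774, 0.335, 0.469]
tcp_rot: [0.508, 0.822, -0.095, -0.24]
contact_force: [0.0, -0.3, -0.4]
opening: 1.001
finger_force: 0.0
```

Request:
arm_command(steps=[100,0.8,-1,0.3,0,100,0.8,-1,0.3,0,100,0.8,-1,0.3,0,100,0.8,-1,0.3,0,100,0.8,-1,0.3,0,100,0.8,-1,0.3,0,100,0.8,-1,0.3,0,100,0.8,-1,0.3,0])

```text
time: 16.1
eef_pos: [-1.0255, 0.3213, 0.4654]
tcp_rot: [0.499, 0.803, -0.111, -0.307]
contact_force: [-0.0, 0.3, -0.5]
opening: 1.0
finger_force: 0.0
```

```bash
python3 -c "from h import *;st()"
```

```text
t 16.1 q [2.71 1.   0.21 0.14 1.28 2.26] p [-1.0255  0.3213  0.4654] open 1.000 ff 0.0 F [-0.   0.3 -0.5]
 tilt 38.1 az 168.0  yz -0.485 x [-0.313  0.87   0.382] y [ 0.733  0.477 -0.485]
```

Request:
arm_command(steps=[100,0.8,-1,0.4,0,100,0.8,-1,0.4,0,100,0.8,-1,0.4,0,100,0.8,-1,0.4,0,100,0.8,-1,0.4,0,100,0.8,-1,0.4,0,100,0.8,-1,0.4,0,100,0.8,-1,0.4,0])

```text
time: 16.77
eef_pos: [-1.0606, 0.3102, 0.4813]
tcp_rot: [0.487, 0.78, -0.128, -0.372]
contact_force: [-0.2, 0.1, -0.3]
opening: 0.997
finger_force: 0.0
```

Request:
arm_command(steps=[100,0.8,-1,0.4,0])

```text
time: 16.85
eef_pos: [-1.0636, 0.3089, 0.4858]
tcp_rot: [0.486, 0.777, -0.13, -0.379]
contact_force: [1.4, -0.5, -0.1]
opening: 0.998
finger_force: 0.0
```

```bash
python3 -c "from h import *;st()"
```

```text
t 16.9 q [2.74 1.01 0.21 0.14 1.11 2.28] p [-1.0636  0.3089  0.4858] open 0.998 ff 0.0 F [ 1.4 -0.5 -0.1]
 tilt 47.3 az 166.9  yz -0.571 x [-0.24   0.853  0.463] y [ 0.656  0.494 -0.571]
```

```bash
cat > kin.py <<'E'
from h import *
from scipy.optimize import least_squares
lo=np.array([-2.77,-.9,.21,-1.53,.24,-2.84]);hi=np.array([2.77,2.22,2.48,4.67,2.81,2.84])
PR=np.array([.142,.519,.551,.25,.10,0.])
def fk(q,p=PR):
    h,a,b,L,off,c=p
    A=Ro.from_euler('z',q[0])
    R2=A*Ro.from_euler('y',q[1]);R3=A*Ro.from_euler('y',q[1]+q[2]);T=R3*Ro.from_euler('ZYZ',[q[3],q[4],q[5]+c])
    z=np.array([0,0,1.]);return A.apply([0,off,0])+h*z+R2.apply(a*z)+R3.apply(b*z)+T.apply(L*z),T
def ik(pos,R,q0,p=PR):
    def f(q):
        x,T=fk(q,p);return np.r_[(x-pos)*5,(T.inv()*R).as_rotvec(),.002*(q-q0)]
    r=least_squares(f,np.clip(q0,lo+1e-3,hi-1e-3),bounds=(lo,hi));x,T=fk(r.x,p)
    return r.x,np.linalg.norm(x-pos)*1e3,np.degrees(np.linalg.norm((T.inv()*R).as_rotvec()))
E
python3 - <<'E'
from kin import *
D=[([-1.25801855e+00,2.87144535e-01,1.57803716,0,1.27862313,-.150005],[0.30118366,-0.60340774,0.23003698],[9.73347697e-01,2.29331720e-01,-8.84765073e-05,-1.10254402e-03])]
s=ctrl.get_state();D.append((s['qpos'],s['eef_pos'],s['tcp_rot']))
D.append(([-0.,.08,1.28,-.12,1.72,1.08],[0.6125,0.0701,0.538],[.971,.229,.016,.067]))
D.append(([2.2,.2,1.05,.03,2.03,1.72],[-.4424,.4232,.5916],[.512,.856,-.037,.057]))
D.append(([2.63,.9,.21,.11,1.97,2.19],[-.8319,.3253,.5063],[.516,.854,-.053,-.031]))
def f(p):
    o=[]
    for q,x,r in D:
        X,T=fk(q,p);o+=list((X-x)*5)+list((T.inv()*Ro.from_quat(r)).as_rotvec())
    return np.array(o)
best=min((least_squares(f,np.r_[PR[:4],o,c]) for o in(.1,-.1) for c in(0,1.57,3.1,-1.57)),key=lambda r:r.cost)
print(best.x.round(4),best.cost,np.round(best.fun.reshape(-1,6),3))
np.save('pr.npy',best.x)
E
```

```text
[0.2165 0.4501 0.5736 0.2492 0.1003 1.5722] 0.0016253029416247293 [[ 0.011 -0.044  0.012 -0.     0.    -0.001]
 [ 0.001  0.002 -0.001  0.    -0.    -0.001]
 [-0.003  0.004  0.001 -0.005 -0.     0.005]
 [ 0.016 -0.008  0.001 -0.003  0.005 -0.002]
 [ 0.011 -0.017 -0.012  0.006  0.004  0.001]]
```

```bash
sed -i "s/^PR=.*/PR=np.load('pr.npy')/" kin.py
python3 - <<'E'
from kin import *
s,R=st();T=Ro.from_quat(s['tcp_rot'])
g=-172
# spin so that tool y horizontal
def run(T,W,q):
    p=np.array(W[0],float)
    for w in W[1:]:
        w=np.array(w,float)
        for k in np.linspace(0,1,9)[1:]:
            q,e,a=ik(p+(w-p)*k,T,q)
        print(w,q.round(2),'err %.0f %.1f'%(e,a));p=w
    return q
W=[s['eef_pos'],(-.6,.36,.55),(-.25,.52,.55),(.1,.65,.55),(.35,.45,.5),(.6,.1,.45),(.6,-.1,.4),(.57,-.38,.2),(.53,-.365,.08),(.53,-.365,.3),(.68,-.15,.3),(.68,-.15,.1),(.65,.2,.3),(.65,.36,.05)]
for sp in (0,-1.2,-2):
    print('spin',sp);run(T*Ro.from_euler('z',sp),W,s['qpos']+np.array([0,0,0,0,0,sp]))
E
```

```text
t 16.9 q [2.74 1.01 0.21 0.14 1.11 2.28] p [-1.0636  0.3089  0.4858] open 0.998 ff 0.0 F [ 1.4 -0.5 -0.1]
 tilt 47.3 az 166.9  yz -0.571 x [-0.24   0.853  0.463] y [ 0.656  0.494 -0.571]
spin 0
[-0.6   0.36  0.55] [ 2.3  -0.12  1.59  0.52  1.01  1.72] err 0 0.0
[-0.25  0.52  0.55] [ 1.51 -0.22  1.68  0.81  1.52  1.08] err 0 0.0
[0.1  0.65 0.55] [0.99 0.2  1.26 0.82 1.9  0.73] err 0 0.0
[0.35 0.45 0.5 ] [0.51 0.19 1.36 0.64 2.16 0.26] err 0 0.0
[0.6  0.1  0.45] [-0.05  0.46  1.11  0.19  2.38 -0.43] err 0 0.0
[ 0.6 -0.1  0.4] [-0.31  0.49  1.16 -0.08  2.32 -0.79] err 0 0.0
[ 0.57 -0.38  0.2 ] [-0.63  0.75  1.13 -0.32  2.02 -1.11] err 0 0.0
[ 0.53  -0.365  0.08 ] [-0.64  0.78  1.32 -0.31  1.81 -1.05] err 0 0.0
[ 0.53  -0.365  0.3  ] [-0.64  0.59  1.2  -0.35  2.11 -1.16] err 0 0.0
[ 0.68 -0.15  0.3 ] [-0.33  0.75  0.96 -0.1   2.25 -0.82] err 0 0.0
[ 0.68 -0.15  0.1 ] [-0.33  0.89  1.1  -0.08  1.98 -0.79] err 0 0.0
[0.65 0.2  0.3 ] [ 0.07  0.65  1.1   0.27  2.17 -0.32] err 0 0.0
[0.65 0.36 0.05] [ 0.25  0.96  1.07  0.36  1.85 -0.24] err 0 0.0
spin -1.2
[-0.6   0.36  0.55] [ 2.3  -0.12  1.
[... 1020 characters left out ...]
2  1.9  -1.27] err 0 0.0
[0.35 0.45 0.5 ] [ 0.51  0.19  1.36  0.64  2.16 -1.74] err 0 0.0
[0.6  0.1  0.45] [-0.05  0.46  1.11  0.19  2.38 -2.43] err 0 0.0
[ 0.6 -0.1  0.4] [-0.31  0.49  1.16 -0.08  2.32 -2.79] err 0 0.0
[ 0.57 -0.38  0.2 ] [-0.63  0.74  1.14 -0.28  2.01 -2.84] err 13 14.3
[ 0.53  -0.365  0.08 ] [-0.63  0.77  1.33 -0.31  1.8  -2.84] err 9 11.4
[ 0.53  -0.365  0.3  ] [-0.65  0.59  1.2  -0.27  2.11 -2.84] err 16 16.5
[ 0.68 -0.15  0.3 ] [-0.33  0.75  0.96 -0.1   2.25 -2.82] err 0 0.0
[ 0.68 -0.15  0.1 ] [-0.33  0.89  1.1  -0.08  1.98 -2.79] err 0 0.0
[0.65 0.2  0.3 ] [ 0.07  0.65  1.1   0.27  2.17 -2.32] err 0 0.0
[0.65 0.36 0.05] [ 0.25  0.96  1.07  0.36  1.85 -2.24] err 0 0.0
```

Request:
arm_command(steps=[100,0,0,0,-1,100,0,0,0,-1,100,0,0,0,-1,100,0,0,0,-1,100,0,0,0,-1,100,0,0,0,-1,100,0,0,0,-1,100,0,0,0,-1])

```text
time: 17.52
eef_pos: [-1.0633, 0.309, 0.4861]
tcp_rot: [0.143, 0.905, 0.029, -0.4]
contact_force: [-0.7, 0.2, -0.1]
opening: 1.001
finger_force: 0.0
```

Request:
arm_command(steps=[100,0,0,0,-0.9])

```text
time: 17.6
eef_pos: [-1.0633, 0.309, 0.4861]
tcp_rot: [0.102, 0.91, 0.047, -0.398]
contact_force: [-1.6, 0.1, -0.4]
opening: 0.999
finger_force: 0.0
```

Request:
arm_command(steps=[100,-0.63,0.39,-0.92,0,100,-0.63,0.39,-0.92,0,100,-0.63,0.39,-0.92,0,100,-0.63,0.39,-0.92,0,100,-0.63,0.39,-0.92,0,100,-0.63,0.39,-0.92,0,100,-0.63,0.39,-0.92,0,100,-0.63,0.39,-0.92,0])

```text
time: 18.27
eef_pos: [-0.8378, 0.3347, 0.519]
tcp_rot: [0.104, 0.91, 0.046, -0.399]
contact_force: [0.7, 0.8, 0.2]
opening: 1.003
finger_force: 0.0
```

Request:
arm_command(steps=[100,-0.63,0.39,-0.92,0,100,-0.63,0.39,-0.92,0,100,-0.63,0.39,-0.92,0,100,-0.63,0.39,-0.92,0,100,-0.63,0.39,-0.92,0,100,-0.63,0.39,-0.92,0,100,-0.63,0.39,-0.92,0,100,-0.63,0.39,-0.92,0])

```text
time: 18.93
eef_pos: [-0.6054, 0.3608, 0.5516]
tcp_rot: [0.104, 0.91, 0.046, -0.399]
contact_force: [0.1, 0.5, 0.4]
opening: 1.0
finger_force: 0.0
```

```bash
python3 -c "from h import *;st()"
```

```text
t 18.9 q [ 2.31 -0.11  1.57  0.51  1.01  0.84] p [-0.6054  0.3608  0.5516] open 1.000 ff 0.0 F [0.1 0.5 0.4]
 tilt 47.3 az 166.8  yz 0.002 x [-0.661  0.152  0.735] y [0.226 0.974 0.002]
```

Works as planned; carry on round to the front.

Request:
arm_command(steps=[100,-0.7,0.74,-0.76,0,100,-0.7,0.74,-0.76,0,100,-0.7,0.74,-0.76,0,100,-0.7,0.74,-0.76,0,100,-0.7,0.74,-0.76,0,100,-0.7,0.74,-0.76,0,100,-0.7,0.74,-0.76,0,100,-0.7,0.74,-0.76,0])

```text
time: 19.6
eef_pos: [-0.3707, 0.4587, 0.552]
tcp_rot: [0.104, 0.91, 0.047, -0.398]
contact_force: [0.3, 0.6, -0.2]
opening: 0.998
finger_force: 0.0
```

Request:
arm_command(steps=[100,-0.7,0.74,-0.76,0,100,-0.7,0.74,-0.76,0,100,-0.7,0.74,-0.76,0,100,-0.7,0.74,-0.76,0,100,-0.7,0.74,-0.76,0,100,-0.7,0.74,-0.76,0,100,-0.7,0.74,-0.76,0,100,-0.7,0.74,-0.76,0])

```text
time: 20.27
eef_pos: [-0.1359, 0.5565, 0.5524]
tcp_rot: [0.104, 0.91, 0.047, -0.397]
contact_force: [0.1, 0.8, 0.2]
opening: 0.999
finger_force: 0.0
```

Request:
arm_command(steps=[100,-0.7,0.74,-0.76,0,100,-0.7,0.74,-0.76,0,100,-0.7,0.74,-0.76,0,100,-0.7,0.74,-0.76,0,100,-0.7,0.74,-0.76,0,100,-0.7,0.74,-0.76,0,100,-0.7,0.74,-0.76,0,100,-0.7,0.74,-0.76,0])

```text
time: 20.93
eef_pos: [0.0987, 0.6542, 0.5528]
tcp_rot: [0.104, 0.911, 0.047, -0.397]
contact_force: [0.4, 0.1, 0.3]
opening: 0.999
finger_force: 0.0
```

```bash
python3 -c "from h import *;st()"
```

```text
t 20.9 q [ 1.    0.21  1.24  0.82  1.91 -0.15] p [0.0987 0.6542 0.5528] open 0.999 ff 0.0 F [0.4 0.1 0.3]
 tilt 47.1 az 166.8  yz 0.002 x [-0.663  0.153  0.733] y [0.227 0.974 0.002]
```

Request:
arm_command(steps=[100,-0.82,-0.7,-0.64,0,100,-0.82,-0.7,-0.64,0,100,-0.82,-0.7,-0.64,0,100,-0.82,-0.7,-0.64,0,100,-0.82,-0.7,-0.64,0,100,-0.82,-0.7,-0.64,0,100,-0.82,-0.7,-0.64,0,100,-0.82,-0.7,-0.64,0])

```text
time: 21.6
eef_pos: [0.2664, 0.4699, 0.5192]
tcp_rot: [0.104, 0.911, 0.047, -0.397]
contact_force: [0.1, 1.4, -0.1]
opening: 0.998
finger_force: 0.0
```

Request:
arm_command(steps=[100,-0.82,-0.7,-0.64,0,100,-0.82,-0.7,-0.64,0,100,-0.82,-0.7,-0.64,0,100,-0.82,-0.7,-0.64,0,100,-0.82,-0.7,-0.64,0,100,-0.82,-0.7,-0.64,0,100,-0.82,-0.7,-0.64,0,100,-0.82,-0.7,-0.64,0])

```text
time: 22.27
eef_pos: [0.435, 0.2872, 0.4857]
tcp_rot: [0.104, 0.911, 0.046, -0.396]
contact_force: [0.1, 0.2, 1.3]
opening: 0.999
finger_force: 0.0
```

Request:
arm_command(steps=[100,-0.82,-0.7,-0.64,0,100,-0.82,-0.7,-0.64,0,100,-0.82,-0.7,-0.64,0,100,-0.82,-0.7,-0.64,0,100,-0.82,-0.7,-0.64,0,100,-0.82,-0.7,-0.64,0,100,-0.82,-0.7,-0.64,0,100,-0.82,-0.7,-0.64,0])

```text
time: 22.93
eef_pos: [0.6036, 0.1045, 0.4522]
tcp_rot: [0.104, 0.911, 0.046, -0.396]
contact_force: [-0.5, -0.2, 0.6]
opening: 1.0
finger_force: 0.0
```

Run:
```python
from h import *
im,m=snap('scene','scene1')
x=np.array([1,0,0]);s=ray(m,[[203.75,254.4],[145.3,300.3],[206.9,324.4]],.105);print(s.round(4))
# standoff: 150 mm back along the tool axis from nut grasp
s_,R=st();n=s[1].copy();n[2]=.07;go(n-.15*R[:,2])
```

```text
[[ 0.5105 -0.2027  0.105 ]
 [ 0.5027 -0.3588  0.105 ]
 [ 0.6356 -0.3043  0.105 ]]
t 23.0 q [-0.05  0.49  1.07  0.19  2.39 -1.31] p [0.6062 0.1002 0.449 ] open 1.004 ff 0.0 F [-1.4 -2.9 -2.7]
 tilt 47.2 az 166.7  yz -0.002 x [-0.661  0.159  0.733] y [ 0.231  0.973 -0.002]
t 23.0 q [-0.05  0.49  1.07  0.19  2.39 -1.31] p [0.6062 0.1002 0.449 ] open 1.004 ff 0.0 F [-1.4 -2.9 -2.7]
 tilt 47.2 az 166.7  yz -0.002 x [-0.661  0.159  0.733] y [ 0.231  0.973 -0.002]
  grasp [0.6198 0.097  0.4619] units [-11.29 -18.79   4.93]
```

View pics/scene1.png

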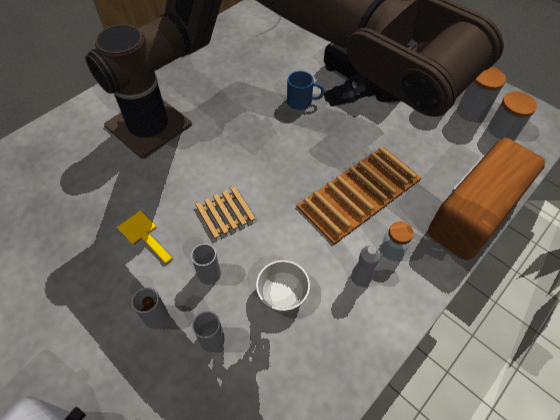

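Request:
arm_command(steps=[100,-0.47,-0.78,0.2,0,100,-0.47,-0.78,0.2,0,100,-0.47,-0.78,0.2,0,100,-0.47,-0.78,0.2,0,100,-0.47,-0.78,0.2,0,100,-0.47,-0.78,0.2,0,100,-0.47,-0.78,0.2,0,100,-0.47,-0.78,0.2,0])

```text
time: 23.65
eef_pos: [0.6011, -0.0549, 0.3556]
tcp_rot: [0.104, 0.911, 0.045, -0.397]
contact_force: [0.1, 0.3, 0.1]
opening: 0.999
finger_force: 0.0
```

Request:
arm_command(steps=[100,-0.47,-0.78,0.2,0,100,-0.47,-0.78,0.2,0,100,-0.47,-0.78,0.2,0,100,-0.47,-0.78,0.2,0,100,-0.47,-0.78,0.2,0,100,-0.47,-0.78,0.2,0,100,-0.47,-0.78,0.2,0,100,-0.47,-0.78,0.2,0])

```text
time: 24.32
eef_pos: [0.5996, -0.2154, 0.259]
tcp_rot: [0.104, 0.911, 0.045, -0.397]
contact_force: [-0.1, -0.2, -0.1]
opening: 0.997
finger_force: 0.0
```

Request:
arm_command(steps=[100,-0.47,-0.78,0.2,0,100,-0.47,-0.78,0.2,0,100,-0.47,-0.78,0.2,0,100,-0.47,-0.78,0.2,0,100,-0.47,-0.78,0.2,0,100,-0.47,-0.78,0.2,0,100,-0.47,-0.78,0.2,0,100,-0.47,-0.78,0.2,0])

```text
time: 24.98
eef_pos: [0.5976, -0.3756, 0.162]
tcp_rot: [0.104, 0.91, 0.046, -0.398]
contact_force: [-0.0, -0.8, -0.1]
opening: 1.002
finger_force: 0.0
```

Run:
```python
from h import *
go([.5027,-.3588,.07]); im,m=snap('wrist','w1')
P=np.array([[.5027,-.3588,.105],[.5027+.0285,-.3588,.105],[.5027,-.3588+.0285,.105]]);print(proj(m,P).round(0))
```

```text
t 25.0 q [-0.61  0.86  1.02 -0.31  2.02 -1.97] p [ 0.5976 -0.3756  0.162 ] open 1.002 ff 0.0 F [-0.  -0.8 -0.1]
 tilt 47.2 az 166.9  yz 0.000 x [-0.662  0.153  0.734] y [0.226 0.974 0.   ]
  grasp [ 0.6112 -0.3788  0.1749] units [-0.08 -0.2   6.09]
[[269. 176.]
 [279. 210.]
 [308. 169.]]
```

View pics/w1.png

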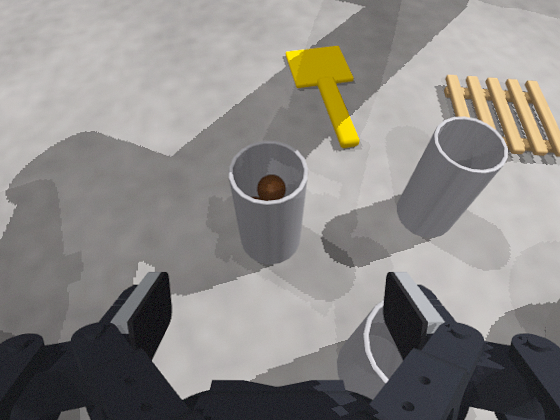

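Request:
arm_command(steps=[100,-0.01,-0.025,0.8,0,100,-0.01,-0.025,0.8,0,100,-0.01,-0.025,0.8,0,100,-0.01,-0.025,0.8,0,100,-0.01,-0.025,0.8,0,100,-0.01,-0.025,0.8,0,100,-0.01,-0.025,0.7,0,100,-0.01,-0.025,0.6,0])

```text
time: 25.7
eef_pos: [0.488, -0.3537, 0.0569]
tcp_rot: [0.104, 0.91, 0.046, -0.398]
contact_force: [0.1, -0.0, 0.1]
opening: 1.002
finger_force: 0.0
```

Request:
arm_command(steps=[0,0,0,0,0,0,0,0,0,0,0,0,0,0,0,0,0,0,0,0,0,0,0,0,0,0,0,0,0,0,0,0,0,0,0,0,0,0,0,0], squeeze=50)

```text
time: 26.37
eef_pos: [0.4898, -0.3539, 0.0591]
tcp_rot: [0.104, 0.911, 0.045, -0.397]
contact_force: [1.1, -0.8, 1.7]
opening: 0.643
finger_force: 53.0
```

Run:
```python
from h import *
go([.5027,-.3588,.07])
```

```text
t 26.4 q [-0.66  0.76  1.4  -0.32  1.75 -1.94] p [ 0.4898 -0.3539  0.0591] open 0.643 ff 53.0 F [ 1.1 -0.8  1.7]
 tilt 47.1 az 167.0  yz -0.000 x [-0.663  0.154  0.733] y [ 0.225  0.974 -0.   ]
  grasp [ 0.5034 -0.357   0.072 ] units [-0.05 -0.08  0.06]
```

Request:
arm_command(steps=[0,0.73,0,-0.68,0,0,0.73,0,-0.68,0,0,0.73,0,-0.68,0,0,0.73,0,-0.68,0,0,0.73,0,-0.68,0,0,0.73,0,-0.68,0])

```text
time: 26.87
eef_pos: [0.4893, -0.3531, 0.2082]
tcp_rot: [0.104, 0.91, 0.046, -0.398]
contact_force: [0.1, -0.1, -1.4]
opening: 0.643
finger_force: 53.4
```

Run:
```python
from h import *
b=np.array([.677,-.12,0])
s,R=st()
im,m=snap('scene','scene2')
up=np.array([0,0,1.]);T=Ro.from_matrix(R)
ul=T.inv().apply(up)
for sp in np.radians([0,60,85,100,120,150,180]):
  for sg in(1,-1):
    u=(T*Ro.from_euler('z',sg*sp)).apply(ul); print(int(np.degrees(sp)),sg,'tilt %.0f'%np.degrees(np.arccos(u[2])),'mouth off(mm)',(u*35*1).round(0),'nut landing~',(u[:2]*60).round(0))
```

```text
t 26.9 q [-0.66  0.59  1.37 -0.34  1.95 -2.01] p [ 0.4893 -0.3531  0.2082] open 0.643 ff 53.4 F [ 0.1 -0.1 -1.4]
 tilt 47.2 az 166.9  yz 0.002 x [-0.662  0.152  0.734] y [0.226 0.974 0.002]
0 1 tilt nan mouth off(mm) [-0.  0. 35.] nut landing~ [-0.  0.]
0 -1 tilt nan mouth off(mm) [-0.  0. 35.] nut landing~ [-0.  0.]
59 1 tilt 43 mouth off(mm) [14. 20. 26.] nut landing~ [23. 34.]
59 -1 tilt 43 mouth off(mm) [  3. -24.  26.] nut landing~ [  6. -41.]
85 1 tilt 59 mouth off(mm) [21. 21. 18.] nut landing~ [37. 37.]
85 -1 tilt 59 mouth off(mm) [ 10. -29.  18.] nut landing~ [ 17. -49.]
100 1 tilt 68 mouth off(mm) [26. 20. 13.] nut landing~ [44. 34.]
100 -1 tilt 68 mouth off(mm) [ 14. -29.  13.] nut landing~ [ 24. -50.]
119 1 tilt 79 mouth off(mm) [31. 16.  7.] nut landing~ [52. 27.]
119 -1 tilt 79 mouth off(mm) [ 20. -28.   7.] nut landing~ [ 35. -47.]
150 1 tilt 90 mouth off(mm) [35.  5. -0.] nut landing~ [59.  9.]
150 -1 tilt 90 mouth off(mm) [ 29. -20.  -0.] nut landing~ [ 49. -34.]
180 1 tilt 94 mouth off(mm) [34. -8. -3.] nut landing~ [ 58. -14.]
180 -1 tilt 94 mouth off(mm) [34. -8. -3.] nut landing~ [ 58. -14.]<stdin>:9: RuntimeWarning: invalid value encountered in arccos
```

View pics/scene2.png

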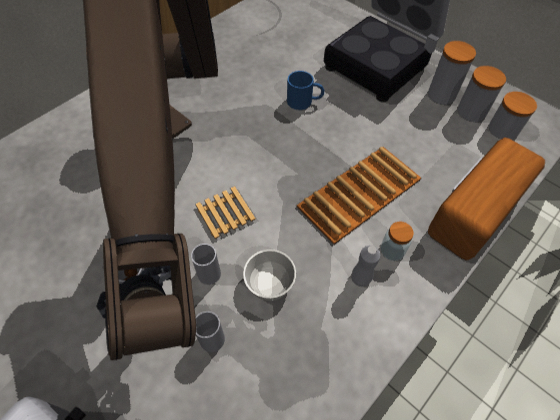

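Run:
```python
from h import *
m=ctrl.camera_model('scene')
print('bowl',ray(m,[[269.5,275],[244,275],[295.5,275],[269.5,251],[269.5,299]],.055).round(4))
im=cv2.imread('pics/scene2.png')
c=ray(m,[[269.5,275]],.055)[0]
s,R=st();T=Ro.from_matrix(R);ul=T.inv().apply([0,0,1.]);el=np.eye(3)
a=np.linspace(0,2*np.pi,60)
for sp in (0,40,60,70,80,90,100,120,140,180):
    T2=T*Ro.from_euler('z',sp,degrees=True);u=T2.apply(ul);e1=np.cross(u,[.3,.2,.9]);e1/=np.linalg.norm(e1);e2=np.cross(u,e1)
    P=np.concatenate([h*u+.0285*(np.cos(a)[:,None]*e1+np.sin(a)[:,None]*e2) for h in np.linspace(-.07,.035,60)])
    d=np.hypot(P[:,0]-.048,P[:,1]-.012)
    k=(d<.064); print(sp,'min grasp z for clearance', round(.055-P[k,2].min(),3) if k.any() else None)
go(np.r_[c[:2]-[.048,.012],.19])
```

```text
bowl [[ 0.6362 -0.1214  0.055 ]
 [ 0.5935 -0.1618  0.055 ]
 [ 0.6798 -0.0801  0.055 ]
 [ 0.5931 -0.0766  0.055 ]
 [ 0.6766 -0.1633  0.055 ]]
t 26.9 q [-0.66  0.58  1.36 -0.34  1.95 -2.01] p [ 0.4908 -0.3544  0.2146] open 0.643 ff 53.5 F [ 1.6 -1.4  3. ]
 tilt 46.9 az 167.1  yz -0.003 x [-0.666  0.157  0.73 ] y [ 0.226  0.974 -0.003]
0 min grasp z for clearance 0.125
40 min grasp z for clearance 0.13
60 min grasp z for clearance 0.119
70 min grasp z for clearance 0.109
80 min grasp z for clearance 0.101
90 min grasp z for clearance 0.096
100 min grasp z for clearance 0.092
120 min grasp z for clearance 0.087
140 min grasp z for clearance 0.084
180 min grasp z for clearance 0.086
t 26.9 q [-0.66  0.58  1.36 -0.34  1.95 -2.01] p [ 0.4908 -0.3544  0.2146] open 0.643 ff 53.5 F [ 1.6 -1.4  3. ]
 tilt 46.9 az 167.1  yz -0.003 x [-0.666  0.157  0.73 ] y [ 0.226  0.974 -0.003]
  grasp [ 0.5044 -0.3575  0.2275] units [-1.92  9.5   0.1 ]
```

Run:
```python
from h import *
s,R=st();T=Ro.from_matrix(R);ul=T.inv().apply([0,0,1.])
a=np.linspace(0,2*np.pi,60);B=np.array([.636,-.1205]);T2p=np.array([.5105,-.2027])
for off in ([.025,.005],[.035,.0],[.03,.02],[.04,.02]):
  print(off,end=' ')
  for sp in (0,40,60,70,80,90,100,120,140,180):
    T2=T*Ro.from_euler('z',sp,degrees=True);u=T2.apply(ul);e1=np.cross(u,[.3,.2,.9]);e1/=np.linalg.norm(e1);e2=np.cross(u,e1)
    P=np.concatenate([h*u+.0285*(np.cos(a)[:,None]*e1+np.sin(a)[:,None]*e2) for h in np.linspace(-.07,.035,60)])
    W=P[:,:2]+B-off
    k=np.hypot(*(W-B).T)<.064; k2=np.hypot(*(W-T2p).T)<.034
    print(sp,round(.055-P[k,2].min(),3),round(.105-P[k2,2].min(),3) if k2.any() else '-',end=' | ')
  print()
go(np.r_[B-[.03,.0],.19])
```

```text
t 26.9 q [-0.66  0.58  1.36 -0.34  1.95 -2.01] p [ 0.4908 -0.3544  0.2146] open 0.643 ff 53.5 F [ 1.6 -1.4  3. ]
 tilt 46.9 az 167.1  yz -0.003 x [-0.666  0.157  0.73 ] y [ 0.226  0.974 -0.003]
[0.025, 0.005] 0 0.125 - | 40 0.13 - | 60 0.126 - | 70 0.122 - | 80 0.118 - | 90 0.109 - | 100 0.102 - | 120 0.092 - | 140 0.086 - | 180 0.086 - | 
[0.035, 0.0] 0 0.125 - | 40 0.13 - | 60 0.126 - | 70 0.122 - | 80 0.114 - | 90 0.105 - | 100 0.099 - | 120 0.09 - | 140 0.085 - | 180 0.086 - | 
[0.03, 0.02] 0 0.125 - | 40 0.13 - | 60 0.126 - | 70 0.116 - | 80 0.108 - | 90 0.102 - | 100 0.097 - | 120 0.09 - | 140 0.085 - | 180 0.086 - | 
[0.04, 0.02] 0 0.125 - | 40 0.13 - | 60 0.12 - | 70 0.11 - | 80 0.103 0.127 | 90 0.098 0.118 | 100 0.094 0.108 | 120 0.088 0.104 | 140 0.085 0.126 | 180 0.086 - | 
t 26.9 q [-0.66  0.58  1.36 -0.34  1.95 -2.01] p [ 0.4908 -0.3544  0.2146] open 0.643 ff 53.5 F [ 1.6 -1.4  3. ]
 tilt 46.9 az 167.1  yz -0.003 x [-0.666  0.157  0.73 ] y [ 0.226  0.974 -0.003]
  grasp [ 0.5044 -0.3575  0.2275] units [-2.32 10.16 -0.32]
```

Request:
arm_command(steps=[0,-0.21,0.89,-0.03,0,0,-0.21,0.89,-0.03,0,0,-0.21,0.89,-0.03,0,0,-0.21,0.89,-0.03,0,0,-0.21,0.89,-0.03,0,0,-0.21,0.89,-0.03,0,0,-0.21,0.89,-0.03,0,0,-0.21,0.89,-0.03,0])

```text
time: 27.58
eef_pos: [0.5618, -0.1862, 0.1794]
tcp_rot: [0.104, 0.91, 0.046, -0.398]
contact_force: [0.9, 0.9, -1.9]
opening: 0.644
finger_force: 53.4
```

Request:
arm_command(steps=[0,-0.21,0.89,-0.03,0,0,-0.21,0.89,-0.03,0,0,-0.21,0.89,-0.03,0,0,-0.6,0,0.5,0,0,-0.6,0,0.5,0,0,0,0,0,0])

```text
time: 28.08
eef_pos: [0.5887, -0.1243, 0.1264]
tcp_rot: [0.103, 0.909, 0.046, -0.401]
contact_force: [-1.7, 0.8, -3.4]
opening: 0.64
finger_force: 53.3
```

Run:
```python
from h import *
go([.606,-.1305,.135])
im,m=snap('scene','scene3');im,m=snap('wrist','w3')
```

```text
t 28.1 q [-0.34  0.69  1.36 -0.09  1.91 -1.68] p [ 0.5887 -0.1243  0.1264] open 0.640 ff 53.3 F [-1.7  0.8 -3.4]
 tilt 47.6 az 166.9  yz 0.001 x [-0.657  0.15   0.739] y [0.225 0.974 0.001]
  grasp [ 0.6024 -0.1275  0.1392] units [-0.24 -0.08 -0.01]
```

View pics/w3.png

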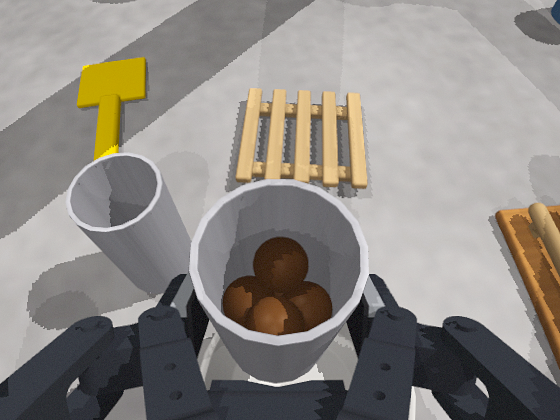

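Request:
arm_command(steps=[0,0,0,0,1,0,0,0,0,1,0,0,0,0,1,0,0,0,0,1,0,0,0,0,1,0,0,0,0,1,0,0,0,0,1,0,0,0,0,1])

```text
time: 28.85
eef_pos: [0.5914, -0.1265, 0.1338]
tcp_rot: [0.453, 0.797, -0.113, -0.383]
contact_force: [-0.9, 0.6, -1.3]
opening: 0.643
finger_force: 53.4
```

Request:
arm_command(steps=[0,-0.05,0.085,0.09,1,0,-0.05,0.085,0.09,1,0,-0.05,0.085,0.09,1,0,-0.05,0.085,0.09,1,0,-0.01,0.06,0.055,1,0,-0.01,0.06,0.055,1,0,-0.01,0.06,0.055,1,0,-0.01,0.06,0.055,1])

```text
time: 29.52
eef_pos: [0.5918, -0.1253, 0.1122]
tcp_rot: [0.728, 0.558, -0.253, -0.308]
contact_force: [0.3, -0.2, -2.8]
opening: 0.643
finger_force: 53.3
```

Request:
arm_command(steps=[0,0.02,0.04,0.04,1,0,0.02,0.04,0.04,1,0,0.02,0.04,0.04,1,0,0.02,0.04,0.04,1,0,0.02,0.04,0.04,1,0,0.02,0.04,0.04,1,0,0.02,0.04,0.04,1,0,0.02,0.04,0.04,1])

```text
time: 30.18
eef_pos: [0.5921, -0.1246, 0.1005]
tcp_rot: [0.887, 0.231, -0.354, -0.185]
contact_force: [-0.9, 0.5, -2.9]
opening: 0.642
finger_force: 53.4
```

Request:
arm_command(steps=[0,0,0,0,1,0,0,0,0,1,0,0,0,0,1,0,0,0,0,1,0,0,0,0,1,0,0,0,0,1,0,0,0,0,1,0,0,0,0,0.4])

```text
time: 30.85
eef_pos: [0.5921, -0.1247, 0.1006]
tcp_rot: [0.911, -0.106, -0.397, -0.045]
contact_force: [0.6, 0.5, -2.4]
opening: 0.641
finger_force: 53.4
```

Request:
arm_command(steps=[0,0,0,0,0,0,0,0,0,0,0,0,0,0,0,0,0,0,0,0,0,0,0,0,0,0,0,0,0,0,0,0,0,0,0,0,0,0,0,0])

```text
time: 31.52
eef_pos: [0.5914, -0.124, 0.099]
tcp_rot: [0.911, -0.103, -0.398, -0.046]
contact_force: [-0.2, -0.6, -1.6]
opening: 0.639
finger_force: 53.4
```

Run:
```python
from h import *
go([.606,-.1305,.2])
im,m=snap('wrist','w4')
```

```text
t 31.5 q [-0.34  0.73  1.36 -0.09  1.87  1.47] p [ 0.5914 -0.124   0.099 ] open 0.639 ff 53.4 F [-0.2 -0.6 -1.6]
 tilt 47.2 az 166.9  yz -0.002 x [ 0.662 -0.151 -0.734] y [-0.225 -0.974 -0.002]
  grasp [ 0.605  -0.1272  0.1119] units [-2.54  0.12 -2.44]
```

View pics/w4.png

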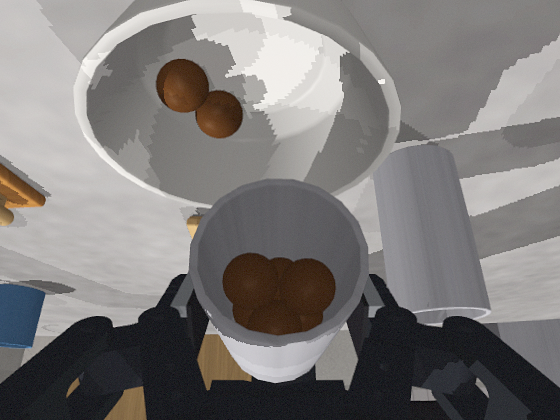

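Request:
arm_command(steps=[0,-0.6,0,0.64,0,0,0.6,0,-0.64,0,0,-0.6,0,0.64,0,0,0.6,0,-0.64,0,0,-0.6,0,0.64,0,0,0.3,0,-0.32,0,0,0.3,0,-0.32,0,0,0,0,0,0])

```text
time: 32.23
eef_pos: [0.5921, -0.1242, 0.0987]
tcp_rot: [0.911, -0.103, -0.398, -0.046]
contact_force: [0.6, 0.0, -1.7]
opening: 0.642
finger_force: 54.0
```

Request:
arm_command(steps=[0,0,0,0,1,0,0,0,0,1,0,0,0,0,-1,0,0,0,0,-1,0,0,0,0,-1,0,0,0,0,1,0,0,0,0,0,0,0,0,0,0])

```text
time: 32.9
eef_pos: [0.5915, -0.124, 0.0995]
tcp_rot: [0.911, -0.103, -0.397, -0.046]
contact_force: [0.5, -1.1, -1.6]
opening: 0.641
finger_force: 54.0
```

Run:
```python
from h import *
st()
im,m=snap('wrist','w5')
c=im[:350,60:460];cv2.imwrite('pics/w5c.png',c[:,:,::-1])
```

```text
t 32.9 q [-0.34  0.73  1.36 -0.09  1.87  1.47] p [ 0.5915 -0.124   0.0995] open 0.641 ff 54.0 F [ 0.5 -1.1 -1.6]
 tilt 47.2 az 167.0  yz -0.003 x [ 0.663 -0.15  -0.733] y [-0.223 -0.975 -0.003]
```

View pics/w5c.png

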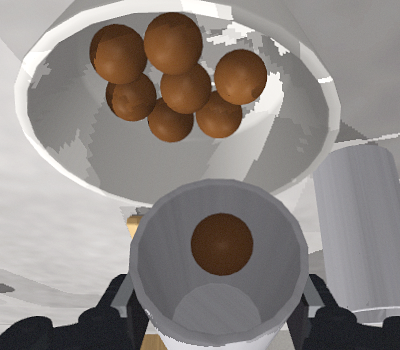

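Request:
arm_command(steps=[0,0,0,0,0,0,0,0,0,0,0,0,0,0,0,0,0,0,0,0,0,-0.4,0,0.43,0,0,0.4,0,-0.43,0,0,0,0,0,0,0,0,0,0,0])

```text
time: 33.62
eef_pos: [0.5918, -0.1242, 0.0993]
tcp_rot: [0.911, -0.103, -0.397, -0.046]
contact_force: [0.5, -0.6, -1.4]
opening: 0.644
finger_force: 54.0
```

Run:
```python
from h import *
st()
im,m=snap('wrist','w6')
c=im[:350,60:460];cv2.imwrite('pics/w6c.png',c[:,:,::-1])
```

```text
t 33.6 q [-0.34  0.73  1.36 -0.09  1.87  1.47] p [ 0.5918 -0.1242  0.0993] open 0.644 ff 54.0 F [ 0.5 -0.6 -1.4]
 tilt 47.1 az 167.0  yz -0.001 x [ 0.663 -0.152 -0.733] y [-0.224 -0.974 -0.001]
```

View pics/w6c.png

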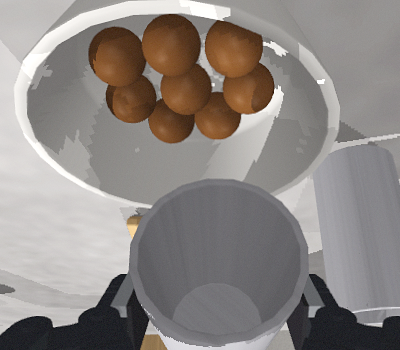

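```bash
cat > rack.py <<'E'
from h import *
from scipy.optimize import minimize
m=ctrl.camera_model('scene');im=cv2.imread('pics/scene2.png')
hsv=cv2.cvtColor(im,cv2.COLOR_BGR2HSV)
mask=((hsv[...,1]>90)&(hsv[...,0]<25)).astype(np.uint8);roi=np.zeros_like(mask);roi[140:250,285:430]=1;roi[215:,365:]=0;mask=cv2.morphologyEx(mask*roi,cv2.MORPH_CLOSE,np.ones((5,5)))
n,l,stt,_=cv2.connectedComponentsWithStats(mask);mask=(l==1+np.argmax(stt[1:,4])).astype(np.uint8)
S=4
big=cv2.resize(mask,None,fx=S,fy=S,interpolation=cv2.INTER_LINEAR)
def model(p):
    o=np.zeros_like(big);c,s=np.cos(p[2]),np.sin(p[2])
    def box(cx,cy,hx,hy,z0,z1):
        P=[(cx+i*hx,cy+j*hy,z) for i in(-1,1) for j in(-1,1) for z in(z0,z1)]
        P=[(p[0]+c*x-s*y,p[1]+s*x+c*y,z) for x,y,z in P]
        cv2.fillConvexPoly(o,cv2.convexHull(((proj(m,P)+.5)*S).astype(np.int32)),1)
    box(0,0,.075,.1675,0,.01)
    for g in(-.126,-.042,.042,.126):
        for d in(-.017,.017): box(0,g+d,.063,.006,.016,.03)
    return o
def cost(p):
    o=model(p);return -np.logical_and(o,big).sum()/np.logical_or(o,big).sum()
r=min((minimize(cost,[.632,.2415,y],method='Nelder-Mead',options=dict(initial_simplex=[[.632,.2415,y],[.642,.2415,y],[.632,.2515,y],[.632,.2415,y+.06]],xatol=2e-4)) for y in(-.14,-.17,-.1)),key=lambda r:r.fun)
print(r.x,r.fun);np.save('rack.npy',r.x)
c,s=np.cos(r.x[2]),np.sin(r.x[2])
for i,g in enumerate((-.126,-.042,.042,.126)): print(i+1,round(r.x[0]-s*g,4),round(r.x[1]+c*g,4))
v=im.copy();ct,_=cv2.findContours(model(r.x),0,2);cv2.drawContours(v,[(k/S).astype(np.int32) for k in ct],-1,(255,0,0),1)
v=cv2.resize(v[130:300,250:560],None,fx=2.5,fy=2.5,interpolation=cv2.INTER_CUBIC);cv2.imwrite('pics/rack.png',v)
E
python3 rack.py
```

```text
[ 0.62668055  0.24481424 -0.13623191] -0.968188955627052
1 0.6096 0.12
2 0.621 0.2032
3 0.6324 0.2864
4 0.6438 0.3696
```

View pics/rack.png

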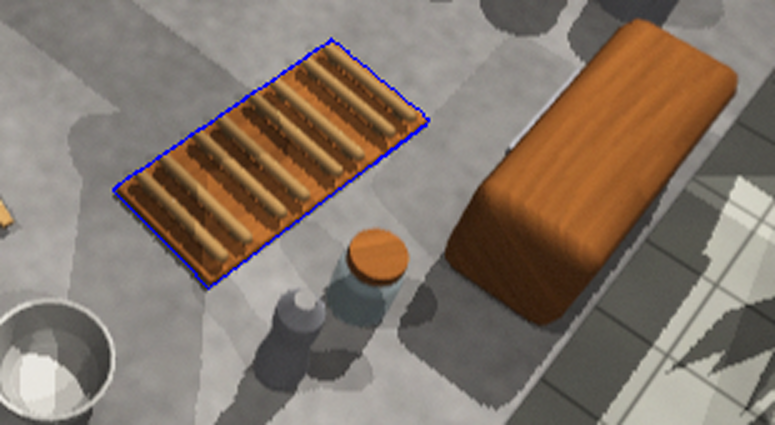

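Run:
```python
from h import *
m=ctrl.camera_model('scene')
# bottom corners & top corner above left-bottom corner
b=ray(m,[[429,234],[468,260]],0);print(b.round(3))
for z in(.06,.09,.12,.15,.18): print(z,proj(m,[[*b[0][:2],z],[*b[1][:2],z]]).round(0).tolist(), ray(m,[[445,205],[491,240],[545,160],[505,138]],z).round(3)[:,:2].tolist())
r=np.load('rack.npy');ax=np.array([np.cos(r[2]),np.sin(r[2]),0])
# shift target: tumbler middle is 17.5mm base-ward from grasp => grasp = mid + 17.5*ax (mouth toward +x)
g3=np.array([.6324,.2864,0])+.0175*ax; print('g3 grasp',g3)
s,R=st();u=-(np.array([0,0,1])-2*R[2,2]*R[:,2]);print('mouth dir',u.round(3))
go(np.r_[g3[:2],.2])
```

```text
[[ 0.839  0.265  0.   ]
 [ 0.952  0.268 -0.   ]]
0.06 [[436.0, 222.0], [477.0, 249.0]] [[0.828, 0.325], [0.964, 0.313], [0.95, 0.645], [0.831, 0.643]]
0.09 [[440.0, 216.0], [482.0, 243.0]] [[0.832, 0.3], [0.963, 0.289], [0.949, 0.611], [0.834, 0.609]]
0.12 [[444.0, 209.0], [487.0, 236.0]] [[0.835, 0.276], [0.962, 0.266], [0.949, 0.576], [0.838, 0.574]]
0.15 [[448.0, 202.0], [493.0, 230.0]] [[0.839, 0.252], [0.962, 0.242], [0.948, 0.542], [0.841, 0.54]]
0.18 [[452.0, 194.0], [499.0, 223.0]] [[0.842, 0.228], [0.961, 0.218], [0.948, 0.507], [0.845, 0.505]]
g3 grasp [0.64973786 0.28402331 0.        ]
t 33.7 q [-0.34  0.73  1.36 -0.09  1.87  1.47] p [ 0.5919 -0.1242  0.0994] open 0.641 ff 54.0 F [-0.4  0.2 -0.2]
 tilt 47.1 az 167.0  yz -0.001 x [ 0.663 -0.152 -0.733] y [-0.225 -0.974 -0.001]
mouth dir [ 0.971 -0.225 -0.074]
t 33.7 q [-0.34  0.73  1.36 -0.09  1.87  1.47] p [ 0.5919 -0.1242  0.0994] open 0.641 ff 54.0 F [-0.4  0.2 -0.2]
 tilt 47.1 az 167.0  yz -0.001 x [ 0.663 -0.152 -0.733] y [-0.225 -0.974 -0.001]
  grasp [ 0.6055 -0.1273  0.1124] units [ -3.89 -16.44  -0.93]
```

Request:
arm_command(steps=[0,-0.66,0,-0.61,0,0,-0.66,0,-0.61,0,0,-0.66,0,-0.61,0,0,-0.66,0,-0.61,0,0,-0.06,-0.8,0.07,0,0,-0.06,-0.85,0.07,0,0,-0.06,-0.85,0.07,0,0,-0.06,-0.85,0.07,0])

```text
time: 34.33
eef_pos: [0.6015, -0.0398, 0.1894]
tcp_rot: [0.911, -0.104, -0.397, -0.046]
contact_force: [-0.8, 0.1, -1.9]
opening: 0.638
finger_force: 54.1
```

Request:
arm_command(steps=[0,-0.06,-0.85,0.07,0,0,-0.06,-0.85,0.07,0,0,-0.06,-0.85,0.07,0,0,-0.06,-0.85,0.07,0,0,-0.06,-0.85,0.07,0,0,-0.06,-0.85,0.07,0,0,-0.06,-0.85,0.07,0,0,-0.06,-0.85,0.07,0])

```text
time: 35.0
eef_pos: [0.6217, 0.1303, 0.1887]
tcp_rot: [0.911, -0.103, -0.397, -0.046]
contact_force: [0.3, -0.4, -0.9]
opening: 0.642
finger_force: 54.1
```

Request:
arm_command(steps=[0,-0.06,-0.85,0.07,0,0,-0.06,-0.85,0.07,0,0,-0.06,-0.85,0.07,0,0,-0.06,-0.85,0.07,0,0,-0.06,-0.85,0.07,0,0,-0.06,-0.85,0.07,0,0,-0.06,-0.85,0.07,0,0,-0.06,-0.85,0.07,0])

```text
time: 35.67
eef_pos: [0.6418, 0.3001, 0.1882]
tcp_rot: [0.911, -0.103, -0.397, -0.046]
contact_force: [-0.1, 0.8, -0.9]
opening: 0.641
finger_force: 54.1
```

Request:
arm_command(steps=[0,-0.06,-0.85,0.07,0,0,-0.06,-0.85,0.07,0,0,-0.06,-0.85,0.07,0,0,0,0,0,-0.7,0,0,0,0,-0.6,0,0,0,0,0])

```text
time: 36.17
eef_pos: [0.6491, 0.3633, 0.1876]
tcp_rot: [0.915, -0.043, -0.394, -0.071]
contact_force: [-1.2, 0.3, -2.0]
opening: 0.64
finger_force: 54.0
```

```bash
cat >> h.py <<'E'
def mouth(R0up,R): pass
E
python3 - <<'E'
from h import *
s,R=st()
# tumbler axis in tool frame (up at upright grip): x=.734,z=-.68 rotated frame at grasp
a=R@np.array([.734,0,-.68]);print('mouth axis',a.round(3),'az %.1f'%np.degrees(np.arctan2(a[1],a[0])))
go([.6611,.3672,.09]);go([.6611,.3672,.0575])
im,m=snap('wrist','w7')
E
```

```text
t 36.2 q [0.26 0.86 0.98 0.39 2.03 1.96] p [0.6491 0.3633 0.1876] open 0.640 ff 54.0 F [-1.2  0.3 -2. ]
 tilt 47.2 az 167.0  yz -0.097 x [ 0.686 -0.023 -0.727] y [-0.135 -0.986 -0.097]
mouth axis [ 0.99  -0.128 -0.071] az -7.4
t 36.2 q [0.26 0.86 0.98 0.39 2.03 1.96] p [0.6491 0.3633 0.1876] open 0.640 ff 54.0 F [-1.2  0.3 -2. ]
 tilt 47.2 az 167.0  yz -0.097 x [ 0.686 -0.023 -0.727] y [-0.135 -0.986 -0.097]
  grasp [0.6627 0.3602 0.2005] units [3.16 0.16 3.1 ]
t 36.2 q [0.26 0.86 0.98 0.39 2.03 1.96] p [0.6491 0.3633 0.1876] open 0.640 ff 54.0 F [-1.2  0.3 -2. ]
 tilt 47.2 az 167.0  yz -0.097 x [ 0.686 -0.023 -0.727] y [-0.135 -0.986 -0.097]
  grasp [0.6627 0.3602 0.2005] units [4.11 0.29 3.98]
```

View pics/w7.png

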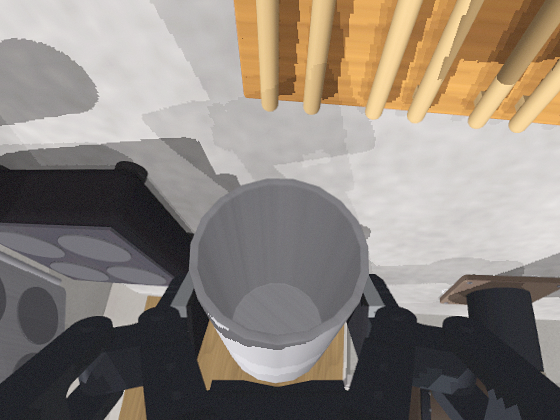

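Request:
arm_command(steps=[0,0.6,0.04,0.58,0,0,0.6,0.04,0.58,0,0,0.6,0.04,0.58,0,0,0.6,0.04,0.58,0,0,0.6,0.04,0.58,0,0,0.6,0.04,0.58,0,0,0.25,0.02,0.24,0,0,0.2,0.02,0.2,0])

```text
time: 36.88
eef_pos: [0.646, 0.37, 0.0472]
tcp_rot: [0.914, -0.043, -0.398, -0.072]
contact_force: [-4.3, -0.4, 13.5]
opening: 0.645
finger_force: 53.0
```

Request:
arm_command(steps=[0,0,0,0,0,0,0,0,0,0])

```text
time: 37.05
eef_pos: [0.6482, 0.3701, 0.0475]
tcp_rot: [0.916, -0.044, -0.393, -0.072]
contact_force: [-0.6, 0.1, -0.1]
opening: 0.64
finger_force: 52.5
```

Run:
```python
from h import *
go([.6611,.3672,.056])
```

```text
t 37.0 q [0.26 1.   1.01 0.37 1.87 1.9 ] p [0.6482 0.3701 0.0475] open 0.640 ff 52.5 F [-0.6  0.1 -0.1]
 tilt 47.1 az 166.9  yz -0.097 x [ 0.687 -0.023 -0.726] y [-0.136 -0.986 -0.097]
  grasp [0.6618 0.3669 0.0604] units [0.11 0.01 0.14]
```

Request:
arm_command(steps=[0,0.06,0,0.06,0,0,0.06,0,0.06,0,0,0.03,0,0.03,0,0,0,0,0,0])

```text
time: 37.38
eef_pos: [0.6481, 0.3702, 0.0468]
tcp_rot: [0.915, -0.043, -0.395, -0.072]
contact_force: [-4.0, -2.7, 10.7]
opening: 0.642
finger_force: 52.4
```

Run:
```python
from h import *
go([.6611,.3672,.056])
```

```text
t 37.4 q [0.27 1.01 1.   0.37 1.87 1.9 ] p [0.6481 0.3702 0.0468] open 0.642 ff 52.4 F [-4.  -2.7 10.7]
 tilt 47.3 az 167.0  yz -0.098 x [ 0.685 -0.021 -0.729] y [-0.135 -0.986 -0.098]
  grasp [0.6618 0.3671 0.0597] units [0.09 0.01 0.12]
```

Request:
arm_command(steps=[72,0,0,0,0,80,0,0,0,0,88,0,0,0,0,88,0,0,0,0,88,0,0,0,0,88,0,0,0,0])

```text
time: 37.88
eef_pos: [0.6474, 0.3702, 0.0408]
tcp_rot: [0.915, -0.044, -0.394, -0.072]
contact_force: [0.4, -0.1, -0.6]
opening: 0.881
finger_force: 0.0
```

Request:
arm_command(steps=[88,0,0,-0.4,0,88,0,0,-0.8,0,88,0,0,-0.8,0,88,0,0,-0.8,0,88,0,0,-0.8,0,88,0,0,-0.8,0,88,0,0,-0.8,0,88,0,0,-0.4,0])

```text
time: 38.55
eef_pos: [0.7497, 0.3461, 0.1395]
tcp_rot: [0.916, -0.044, -0.392, -0.072]
contact_force: [0.2, 1.0, 0.1]
opening: 0.881
finger_force: 0.0
```

Run:
```python
from h import *
s,R=st()
im,m=snap('wrist','w8')
r=np.load('rack.npy');c,sn=np.cos(r[2]),np.sin(r[2]);L=lambda x,y,z:(r[0]+c*x-sn*y,r[1]+sn*x+c*y,z)
v=im[:,:,::-1].copy()
for e,col in((.0525,(0,0,255)),(-.0525,(255,0,0))):
    t=np.linspace(0,2*np.pi,60);P=[L(e,.126+.0285*np.cos(k),.0535+.0285*np.sin(k)) for k in t]
    cv2.polylines(v,[proj(m,P).astype(np.int32)],True,col,1)
v2=cv2.imread('pics/scene0.png')*0
im2,m2=snap('scene','s8')
cr=cv2.resize(im2[120:360,120:440,::-1],(560,420),interpolation=cv2.INTER_CUBIC)
cv2.imwrite('pics/v8.png',cv2.resize(np.hstack([v,cr]),(800,300),interpolation=cv2.INTER_AREA))
```

```text
t 38.5 q [0.21 1.17 0.55 0.39 2.16 1.97] p [0.7497 0.3461 0.1395] open 0.881 ff 0.0 F [0.2 1.  0.1]
 tilt 47.0 az 166.8  yz -0.098 x [ 0.689 -0.024 -0.724] y [-0.137 -0.986 -0.098]
```

View pics/v8.png

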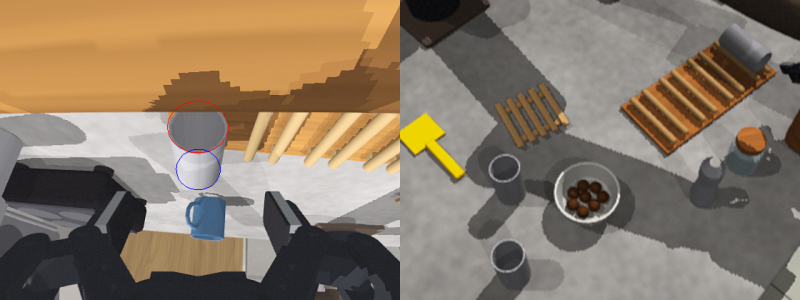

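Request:
arm_command(steps=[100,-0.72,-0.1,-0.68,0,100,-0.72,-0.1,-0.68,0,100,-0.72,-0.1,-0.68,0,100,-0.72,-0.1,-0.68,0,100,-0.72,-0.1,-0.68,0,100,0,0,0,-1,100,0,0,0,-1,100,0,0,0,-1])

```text
time: 39.32
eef_pos: [0.7481, 0.3478, 0.2614]
tcp_rot: [0.911, 0.096, -0.378, -0.131]
contact_force: [-0.1, -0.3, -1.4]
opening: 1.001
finger_force: 0.0
```

Request:
arm_command(steps=[100,0,0,0,-1,100,0,0,0,-1,100,0,0,0,-1,100,0,0,0,-1,100,0,0,0,-1,100,0,0,0,-1,100,0,0,0,-1,100,0,0,0,-1])

```text
time: 39.98
eef_pos: [0.7479, 0.3478, 0.26]
tcp_rot: [0.802, 0.443, -0.298, -0.268]
contact_force: [0.4, -0.2, 0.2]
opening: 0.999
finger_force: 0.0
```

Request:
arm_command(steps=[100,0,0,0,-1,100,0,0,0,-1,100,0,0,0,-1,100,0,0,0,-1,100,0,0,0,-1,100,0,0,0,-1,100,0,0,0,-1,100,0,0,0,-1])

```text
time: 40.65
eef_pos: [0.7479, 0.3478, 0.26]
tcp_rot: [0.566, 0.72, -0.171, -0.363]
contact_force: [0.1, 1.4, 0.4]
opening: 0.995
finger_force: 0.0
```

Request:
arm_command(steps=[100,0,0,0,-1,100,0,0,0,-1,100,0,0,0,-1,100,0,0,0,-1,100,0,0,0,-1,100,0,0,0,-1,100,0,0,0,-1,100,0,0,0,-1])

```text
time: 41.32
eef_pos: [0.7479, 0.3478, 0.26]
tcp_rot: [0.241, 0.884, -0.016, -0.401]
contact_force: [0.6, -0.8, -0.7]
opening: 1.0
finger_force: 0.0
```

Request:
arm_command(steps=[100,0,0,0,-1,100,0,0,0,-1,100,0,0,0,-1,100,0,0,0,-0.1,100,0,0,0,0])

```text
time: 41.73
eef_pos: [0.748, 0.3477, 0.2603]
tcp_rot: [0.105, 0.91, 0.045, -0.398]
contact_force: [0.4, 0.3, 0.1]
opening: 1.002
finger_force: 0.0
```

Run:
```python
from h import *
s,R=st()
go(np.array([.6356,-.3043,.07])-.15*R[:,2])
a=cv2.imread('pics/scene0.png').astype(int);b=cv2.imread('pics/s8.png').astype(int)
for n,(u,v) in dict(T2=(204,254),T3=(207,324)).items():
    A=a[v-14:v+14,u-18:u+18];print(n,[[int(abs(A-b[v-14+j:v+14+j,u-18+i:u+18+i]).mean()) for i in(-2,0,2)] for j in(-2,0,2)])
```

```text
t 41.7 q [ 0.22  1.11  0.43  0.44  2.32 -0.94] p [0.748  0.3477 0.2603] open 1.002 ff 0.0 F [0.4 0.3 0.1]
 tilt 47.3 az 167.0  yz -0.002 x [-0.661  0.155  0.734] y [ 0.227  0.974 -0.002]
t 41.7 q [ 0.22  1.11  0.43  0.44  2.32 -0.94] p [0.748  0.3477 0.2603] open 1.002 ff 0.0 F [0.4 0.3 0.1]
 tilt 47.3 az 167.0  yz -0.002 x [-0.661  0.155  0.734] y [ 0.227  0.974 -0.002]
  grasp [0.7616 0.3445 0.2732] units [ -6.67 -26.41  -1.17]
T2 [[30, 29, 29], [25, 17, 25], [26, 25, 26]]
T3 [[24, 21, 24], [21, 11, 22], [24, 21, 24]]
```

Request:
arm_command(steps=[100,-0.21,-0.825,-0.04,0,100,-0.21,-0.825,-0.04,0,100,-0.21,-0.825,-0.04,0,100,-0.21,-0.825,-0.04,0,100,-0.21,-0.825,-0.04,0,100,-0.21,-0.825,-0.04,0,100,-0.21,-0.825,-0.04,0,100,-0.21,-0.825,-0.04,0])

```text
time: 42.4
eef_pos: [0.7443, 0.1781, 0.2352]
tcp_rot: [0.105, 0.91, 0.045, -0.398]
contact_force: [0.1, -0.0, -0.3]
opening: 1.0
finger_force: 0.0
```

Request:
arm_command(steps=[100,-0.21,-0.825,-0.04,0,100,-0.21,-0.825,-0.04,0,100,-0.21,-0.825,-0.04,0,100,-0.21,-0.825,-0.04,0,100,-0.21,-0.825,-0.04,0,100,-0.21,-0.825,-0.04,0,100,-0.21,-0.825,-0.04,0,100,-0.21,-0.825,-0.04,0])

```text
time: 43.07
eef_pos: [0.7406, 0.0096, 0.2098]
tcp_rot: [0.105, 0.91, 0.045, -0.398]
contact_force: [0.8, 0.0, -0.8]
opening: 0.998
finger_force: 0.0
```

Request:
arm_command(steps=[100,-0.21,-0.825,-0.04,0,100,-0.21,-0.825,-0.04,0,100,-0.21,-0.825,-0.04,0,100,-0.21,-0.825,-0.04,0,100,-0.21,-0.825,-0.04,0,100,-0.21,-0.825,-0.04,0,100,-0.21,-0.825,-0.04,0,100,-0.21,-0.825,-0.04,0])

```text
time: 43.73
eef_pos: [0.737, -0.1589, 0.1844]
tcp_rot: [0.105, 0.91, 0.045, -0.398]
contact_force: [-0.4, 0.4, -0.6]
opening: 1.004
finger_force: 0.0
```

Request:
arm_command(steps=[100,-0.21,-0.825,-0.04,0,100,-0.21,-0.825,-0.04,0,100,-0.21,-0.825,-0.04,0,100,-0.21,-0.825,-0.04,0,100,-0.21,-0.825,-0.04,0,100,-0.21,-0.825,-0.04,0,100,-0.21,-0.825,-0.04,0,100,-0.21,-0.825,-0.04,0])

```text
time: 44.4
eef_pos: [0.7333, -0.3273, 0.159]
tcp_rot: [0.105, 0.91, 0.045, -0.398]
contact_force: [0.2, -0.1, 0.0]
opening: 1.001
finger_force: 0.0
```

Run:
```python
from h import *
go([.6356,-.3043,.07])
```

```text
t 44.4 q [-0.49  1.19  0.49 -0.25  2.26 -1.91] p [ 0.7333 -0.3273  0.159 ] open 1.001 ff 0.0 F [ 0.2 -0.1  0. ]
 tilt 47.2 az 166.9  yz -0.001 x [-0.661  0.155  0.734] y [ 0.227  0.974 -0.001]
  grasp [ 0.7469 -0.3304  0.1719] units [0.11 0.01 6.12]
```

Request:
arm_command(steps=[100,0.015,0,0.8,0,100,0.015,0,0.8,0,100,0.015,0,0.8,0,100,0.015,0,0.8,0,100,0.015,0,0.8,0,100,0.015,0,0.8,0,100,0.01,0,0.7,0,100,0.01,0,0.6,0])

```text
time: 45.07
eef_pos: [0.6213, -0.3002, 0.0565]
tcp_rot: [0.105, 0.91, 0.045, -0.398]
contact_force: [0.8, -0.1, 0.2]
opening: 0.996
finger_force: 0.0
```

Request:
arm_command(steps=[0,0,0,0,0,0,0,0,0,0,0,0,0,0,0,0,0,0,0,0,0,0,0,0,0,0,0,0,0,0,0,0,0,0,0,0,0,0,0,0], squeeze=50)

```text
time: 45.73
eef_pos: [0.6233, -0.3011, 0.0585]
tcp_rot: [0.104, 0.911, 0.045, -0.397]
contact_force: [0.5, -0.7, 1.6]
opening: 0.636
finger_force: 54.3
```

Request:
arm_command(steps=[0,0.73,0,-0.68,0,0,0.73,0,-0.68,0,0,0.73,0,-0.68,0,0,0.73,0,-0.68,0,0,0.73,0,-0.68,0,0,0.73,0,-0.68,0,0,0,0,0,0])

```text
time: 46.32
eef_pos: [0.6247, -0.3018, 0.2137]
tcp_rot: [0.105, 0.912, 0.044, -0.394]
contact_force: [0.6, -0.4, 1.0]
opening: 0.635
finger_force: 54.1
```

Run:
```python
from h import *
im,m=snap('wrist','w9')
go([.6497,.2840,.2])
```

```text
t 46.4 q [-0.52  0.8   1.03 -0.25  2.09 -1.9 ] p [ 0.6243 -0.3016  0.2107] open 0.639 ff 54.1 F [ 0.2 -0.7 -1.7]
 tilt 46.8 az 167.1  yz -0.002 x [-0.667  0.156  0.729] y [ 0.226  0.974 -0.002]
  grasp [ 0.6378 -0.3047  0.2237] units [ 2.66 23.05  4.15]
```

Request:
arm_command(steps=[0,0.11,0.96,0.17,0,0,0.11,0.96,0.17,0,0,0.11,0.96,0.17,0,0,0.11,0.96,0.17,0,0,0.11,0.96,0.17,0,0,0.11,0.96,0.17,0,0,0.11,0.96,0.17,0,0,0.11,0.96,0.17,0])

```text
time: 47.03
eef_pos: [0.6265, -0.1034, 0.197]
tcp_rot: [0.104, 0.91, 0.046, -0.399]
contact_force: [0.3, 1.0, -2.4]
opening: 0.636
finger_force: 54.1
```

Request:
arm_command(steps=[0,0.11,0.96,0.17,0,0,0.11,0.96,0.17,0,0,0.11,0.96,0.17,0,0,0.11,0.96,0.17,0,0,0.11,0.96,0.17,0,0,0.11,0.96,0.17,0,0,0.11,0.96,0.17,0,0,0.11,0.96,0.17,0])

```text
time: 47.7
eef_pos: [0.6309, 0.0924, 0.1901]
tcp_rot: [0.104, 0.91, 0.045, -0.4]
contact_force: [0.3, 0.5, -0.6]
opening: 0.636
finger_force: 54.1
```

Request:
arm_command(steps=[0,0.11,0.96,0.17,0,0,0.11,0.96,0.17,0,0,0.11,0.96,0.17,0,0,0.11,0.96,0.17,0,0,0.11,0.96,0.17,0,0,0.11,0.96,0.17,0,0,0.11,0.96,0.17,0,0,0.11,0.96,0.17,0])

```text
time: 48.37
eef_pos: [0.6354, 0.2882, 0.1829]
tcp_rot: [0.105, 0.91, 0.045, -0.4]
contact_force: [0.7, -0.5, -0.4]
opening: 0.633
finger_force: 54.1
```

Request:
arm_command(steps=[0,0,0,0,1,0,0,0,0,1,0,0,0,0,1,0,0,0,0,1,0,0,0,0,1,0,0,0,0,1,0,0,0,0,1,0,0,0,0,1])

```text
time: 49.03
eef_pos: [0.6355, 0.287, 0.1828]
tcp_rot: [0.453, 0.796, -0.115, -0.385]
contact_force: [-0.0, 0.0, -1.6]
opening: 0.637
finger_force: 54.0
```

Request:
arm_command(steps=[0,0,0,0,1,0,0,0,0,1,0,0,0,0,1,0,0,0,0,1,0,0,0,0,1,0,0,0,0,1,0,0,0,0,1,0,0,0,0,1])

```text
time: 49.7
eef_pos: [0.6355, 0.287, 0.1829]
tcp_rot: [0.727, 0.557, -0.256, -0.31]
contact_force: [-0.1, -0.0, -1.3]
opening: 0.635
finger_force: 54.0
```

Request:
arm_command(steps=[0,0,0,0,1,0,0,0,0,1,0,0,0,0,1,0,0,0,0,1,0,0,0,0,1,0,0,0,0,1,0,0,0,0,1,0,0,0,0,1])

```text
time: 50.37
eef_pos: [0.6355, 0.287, 0.1829]
tcp_rot: [0.886, 0.23, -0.357, -0.186]
contact_force: [-0.6, -0.6, -1.2]
opening: 0.632
finger_force: 54.0
```

Request:
arm_command(steps=[0,0,0,0,1,0,0,0,0,1,0,0,0,0,1,0,0,0,0,1,0,0,0,0,1,0,0,0,0,1,0,0,0,0,0.1,0,0,0,0,0])

```text
time: 51.03
eef_pos: [0.6357, 0.287, 0.1838]
tcp_rot: [0.915, -0.044, -0.395, -0.072]
contact_force: [-0.5, -0.2, -1.5]
opening: 0.635
finger_force: 54.0
```

Run:
```python
from h import *
s,R=st();a=R@np.array([.734,0,-.68]);print('mouth axis',a.round(3),'az %.1f'%np.degrees(np.arctan2(a[1],a[0])))
go([.6497,.2840,.061])
```

```text
t 51.0 q [0.17 0.77 1.13 0.32 2.01 1.86] p [0.6357 0.287  0.1838] open 0.635 ff 54.0 F [-0.5 -0.2 -1.5]
 tilt 47.4 az 167.0  yz -0.096 x [ 0.684 -0.023 -0.729] y [-0.136 -0.986 -0.096]
mouth axis [ 0.989 -0.129 -0.075] az -7.5
t 51.0 q [0.17 0.77 1.13 0.32 2.01 1.86] p [0.6357 0.287  0.1838] open 0.635 ff 54.0 F [-0.5 -0.2 -1.5]
 tilt 47.4 az 167.0  yz -0.096 x [ 0.684 -0.023 -0.729] y [-0.136 -0.986 -0.096]
  grasp [0.6493 0.2839 0.1967] units [3.97 0.52 3.67]
```

Request:
arm_command(steps=[0,0.6,0.08,0.55,0,0,0.6,0.08,0.55,0,0,0.6,0.08,0.55,0,0,0.6,0.08,0.55,0,0,0.6,0.08,0.55,0,0,0.5,0.06,0.48,0,0,0.3,0.03,0.28,0,0,0.17,0.03,0.16,0])

```text
time: 51.7
eef_pos: [0.6357, 0.2871, 0.049]
tcp_rot: [0.914, -0.044, -0.397, -0.071]
contact_force: [-3.3, -1.0, 10.8]
opening: 0.637
finger_force: 55.1
```

Request:
arm_command(steps=[0,0.05,0,0.05,0,0,0.03,0,0.03,0,0,0,0,0,0])

```text
time: 51.95
eef_pos: [0.6379, 0.2875, 0.0492]
tcp_rot: [0.916, -0.044, -0.393, -0.072]
contact_force: [-0.2, -1.2, 0.6]
opening: 0.639
finger_force: 54.1
```

Run:
```python
from h import *
go([.6497,.2840,.061])
```

```text
t 52.0 q [0.17 0.92 1.15 0.3  1.84 1.8 ] p [0.6379 0.2875 0.0492] open 0.639 ff 54.1 F [-0.2 -1.2  0.6]
 tilt 47.1 az 166.9  yz -0.097 x [ 0.687 -0.024 -0.726] y [-0.136 -0.986 -0.097]
  grasp [0.6514 0.2844 0.0622] units [-0.01  0.03  0.08]
```

Touching, as for the first one. Release and back off.

Request:
arm_command(steps=[70,0,0,0,0,74,0,0,0,0,76,0,0,0,0,76,0,0,0,0,76,0,0,0,0,76,0,0,0,0])

```text
time: 52.45
eef_pos: [0.6372, 0.2875, 0.048]
tcp_rot: [0.915, -0.044, -0.394, -0.072]
contact_force: [0.7, 0.6, -0.5]
opening: 0.767
finger_force: 0.0
```

Request:
arm_command(steps=[76,0,0,-0.4,0,76,0,0,-0.8,0,76,0,0,-0.8,0,76,0,0,-0.8,0,76,0,0,-0.8,0,76,0,0,-0.8,0,76,0,0,-0.8,0,76,0,0,-0.4,0])

```text
time: 53.12
eef_pos: [0.7393, 0.2634, 0.146]
tcp_rot: [0.916, -0.044, -0.392, -0.072]
contact_force: [-1.3, 0.0, 1.8]
opening: 0.764
finger_force: 0.0
```

Request:
arm_command(steps=[100,-0.72,-0.1,-0.68,0,100,-0.72,-0.1,-0.68,0,100,-0.72,-0.1,-0.68,0,100,-0.72,-0.1,-0.68,0,100,0,0,0,-1,100,0,0,0,-1,100,0,0,0,-1,100,0,0,0,-1])

```text
time: 53.78
eef_pos: [0.7381, 0.2643, 0.2434]
tcp_rot: [0.906, 0.141, -0.371, -0.149]
contact_force: [0.9, -0.2, -0.4]
opening: 0.996
finger_force: 0.0
```

Request:
arm_command(steps=[100,0,0,0,-1,100,0,0,0,-1,100,0,0,0,-1,100,0,0,0,-1,100,0,0,0,-1,100,0,0,0,-1,100,0,0,0,-1,100,0,0,0,-1])

```text
time: 54.45
eef_pos: [0.7381, 0.2643, 0.2432]
tcp_rot: [0.779, 0.483, -0.284, -0.282]
contact_force: [0.4, 0.1, 0.6]
opening: 1.001
finger_force: 0.0
```

Request:
arm_command(steps=[100,0,0,0,-1,100,0,0,0,-1,100,0,0,0,-1,100,0,0,0,-1,100,0,0,0,-1,100,0,0,0,-1,100,0,0,0,-1,100,0,0,0,-1])

```text
time: 55.12
eef_pos: [0.7381, 0.2643, 0.2431]
tcp_rot: [0.53, 0.748, -0.151, -0.37]
contact_force: [0.5, 0.2, -0.5]
opening: 0.995
finger_force: 0.0
```

Request:
arm_command(steps=[100,0,0,0,-1,100,0,0,0,-1,100,0,0,0,-1,100,0,0,0,-1,100,0,0,0,-1,100,0,0,0,-1,100,0,0,0,-1,100,0,0,0,-1])

```text
time: 55.78
eef_pos: [0.7381, 0.2643, 0.2432]
tcp_rot: [0.197, 0.895, 0.005, -0.4]
contact_force: [0.9, 0.5, -0.2]
opening: 1.001
finger_force: 0.0
```

Request:
arm_command(steps=[100,0,0,0,-1,100,0,0,0,-1,100,0,0,0,-0.1,100,0,0,0,0])

```text
time: 56.12
eef_pos: [0.738, 0.2644, 0.243]
tcp_rot: [0.105, 0.91, 0.045, -0.398]
contact_force: [-0.6, 0.3, 0.4]
opening: 1.003
finger_force: 0.0
```

Run:
```python
from h import *
s,R=st()
im,m=snap('scene','s10')
go(np.array([.5105,-.2027,.07])-.15*R[:,2])
a=cv2.imread('pics/scene0.png').astype(int);b=cv2.imread('pics/s10.png').astype(int);c=cv2.imread('pics/s8.png').astype(int)
u,v=204,254;A=a[v-14:v+14,u-18:u+18]
print([[int(abs(A-b[v-14+j:v+14+j,u-18+i:u+18+i]).mean()) for i in(-2,0,2)] for j in(-2,0,2)])
```

```text
t 56.1 q [ 0.13  0.99  0.68  0.34  2.24 -1.11] p [0.738  0.2644 0.243 ] open 1.003 ff 0.0 F [-0.6  0.3  0.4]
 tilt 47.2 az 166.9  yz -0.001 x [-0.662  0.155  0.733] y [ 0.227  0.974 -0.001]
t 56.2 q [ 0.13  0.99  0.68  0.34  2.24 -1.11] p [0.738  0.2644 0.2429] open 0.999 ff 0.0 F [ 0.1 -0.4 -0.1]
 tilt 47.2 az 166.9  yz -0.001 x [-0.662  0.155  0.733] y [ 0.227  0.974 -0.001]
  grasp [0.7516 0.2613 0.2559] units [ -1.95 -20.26   2.86]
[[28, 27, 27], [26, 20, 25], [27, 27, 27]]
```

Request:
arm_command(steps=[100,-0.08,-0.844,0.12,0,100,-0.08,-0.844,0.12,0,100,-0.08,-0.844,0.12,0,100,-0.08,-0.844,0.12,0,100,-0.08,-0.844,0.12,0,100,-0.08,-0.844,0.12,0,100,-0.08,-0.844,0.12,0,100,-0.08,-0.844,0.12,0])

```text
time: 56.83
eef_pos: [0.6929, 0.1007, 0.2147]
tcp_rot: [0.105, 0.91, 0.045, -0.398]
contact_force: [0.4, 0.3, -0.4]
opening: 1.001
finger_force: 0.0
```

Request:
arm_command(steps=[100,-0.08,-0.844,0.12,0,100,-0.08,-0.844,0.12,0,100,-0.08,-0.844,0.12,0,100,-0.08,-0.844,0.12,0,100,-0.08,-0.844,0.12,0,100,-0.08,-0.844,0.12,0,100,-0.08,-0.844,0.12,0,100,-0.08,-0.844,0.12,0])

```text
time: 57.5
eef_pos: [0.6483, -0.0623, 0.1867]
tcp_rot: [0.105, 0.91, 0.045, -0.397]
contact_force: [-0.4, 0.3, -0.1]
opening: 1.002
finger_force: 0.0
```

Request:
arm_command(steps=[100,-0.08,-0.844,0.12,0,100,-0.08,-0.844,0.12,0,100,-0.08,-0.844,0.12,0,100,-0.08,-0.844,0.12,0,100,-0.08,-0.844,0.12,0,100,-0.08,-0.844,0.12,0,100,-0.08,-0.844,0.12,0,100,-0.08,-0.844,0.12,0])

```text
time: 58.17
eef_pos: [0.6037, -0.2252, 0.1586]
tcp_rot: [0.105, 0.91, 0.045, -0.398]
contact_force: [-0.3, 0.3, -0.9]
opening: 0.999
finger_force: 0.0
```

Run:
```python
from h import *
go([.5105,-.2027,.07])
```

```text
t 58.2 q [-0.45  0.74  1.22 -0.18  1.98 -1.79] p [ 0.6037 -0.2252  0.1586] open 0.999 ff 0.0 F [-0.3  0.3 -0.9]
 tilt 47.2 az 166.9  yz -0.001 x [-0.662  0.155  0.733] y [ 0.227  0.974 -0.001]
  grasp [ 0.6172 -0.2284  0.1715] units [0.01 0.04 5.98]
```

Request:
arm_command(steps=[100,0,0,0.8,0,100,0,0,0.8,0,100,0,0.02,0.8,0,100,0,0.02,0.8,0,100,0,0,0.8,0,100,0,0,0.7,0,100,0,0,0.7,0,100,0,0,0.58,0])

```text
time: 58.83
eef_pos: [0.4964, -0.1982, 0.0562]
tcp_rot: [0.105, 0.91, 0.045, -0.398]
contact_force: [-0.2, 0.3, 0.5]
opening: 1.004
finger_force: 0.0
```

Request:
arm_command(steps=[0,0,0,0,0,0,0,0,0,0,0,0,0,0,0,0,0,0,0,0,0,0,0,0,0,0,0,0,0,0,0,0,0,0,0,0,0,0,0,0], squeeze=50)

```text
time: 59.5
eef_pos: [0.4981, -0.1989, 0.0578]
tcp_rot: [0.104, 0.911, 0.045, -0.397]
contact_force: [1.5, -0.6, 4.0]
opening: 0.637
finger_force: 55.1
```

Request:
arm_command(steps=[0,0.73,0,-0.68,0,0,0.73,0,-0.68,0,0,0.73,0,-0.68,0,0,0.73,0,-0.68,0,0,0.73,0,-0.68,0,0,0.73,0,-0.68,0,0,0,0,0,0])

```text
time: 60.08
eef_pos: [0.4993, -0.1993, 0.2112]
tcp_rot: [0.105, 0.912, 0.044, -0.394]
contact_force: [0.5, -0.6, 0.2]
opening: 0.634
finger_force: 54.7
```

Run:
```python
from h import *
go([.6383,.2008,.2])
```

```text
t 60.1 q [-0.48  0.46  1.53 -0.2   1.94 -1.82] p [ 0.4993 -0.1993  0.2112] open 0.634 ff 54.7 F [ 0.5 -0.6  0.2]
 tilt 46.7 az 167.1  yz -0.002 x [-0.667  0.156  0.728] y [ 0.226  0.974 -0.002]
  grasp [ 0.5128 -0.2024  0.2242] units [-1.54 16.85 -0.27]
```

Request:
arm_command(steps=[0,-0.08,0.84,-0.01,0,0,-0.08,0.84,-0.01,0,0,-0.08,0.84,-0.01,0,0,-0.08,0.84,-0.01,0,0,-0.08,0.84,-0.01,0,0,-0.08,0.84,-0.01,0,0,-0.08,0.84,-0.01,0,0,-0.08,0.84,-0.01,0])

```text
time: 60.75
eef_pos: [0.547, -0.0364, 0.1939]
tcp_rot: [0.104, 0.91, 0.046, -0.399]
contact_force: [-0.1, -0.9, -0.5]
opening: 0.632
finger_force: 54.7
```

Request:
arm_command(steps=[0,-0.08,0.84,-0.01,0,0,-0.08,0.84,-0.01,0,0,-0.08,0.84,-0.01,0,0,-0.08,0.84,-0.01,0,0,-0.08,0.84,-0.01,0,0,-0.08,0.84,-0.01,0,0,-0.08,0.84,-0.01,0,0,-0.08,0.84,-0.01,0])

```text
time: 61.42
eef_pos: [0.5969, 0.1243, 0.1834]
tcp_rot: [0.104, 0.91, 0.045, -0.399]
contact_force: [-0.7, 0.1, -1.5]
opening: 0.634
finger_force: 54.7
```

Request:
arm_command(steps=[0,-0.08,0.84,-0.01,0,0,-0.08,0.84,-0.01,0,0,-0.08,0.84,-0.01,0,0,-0.08,0.84,-0.01,0,0,0,0,0,1,0,0,0,0,1,0,0,0,0,1,0,0,0,0,1])

```text
time: 62.08
eef_pos: [0.6217, 0.2039, 0.1779]
tcp_rot: [0.285, 0.87, -0.036, -0.4]
contact_force: [0.1, -0.2, -1.8]
opening: 0.633
finger_force: 54.6
```

Request:
arm_command(steps=[0,0,0,0,1,0,0,0,0,1,0,0,0,0,1,0,0,0,0,1,0,0,0,0,1,0,0,0,0,1,0,0,0,0,1,0,0,0,0,1])

```text
time: 62.75
eef_pos: [0.6217, 0.2036, 0.1781]
tcp_rot: [0.602, 0.691, -0.189, -0.354]
contact_force: [0.6, 0.2, -1.3]
opening: 0.632
finger_force: 54.6
```

Request:
arm_command(steps=[0,0,0,0,1,0,0,0,0,1,0,0,0,0,1,0,0,0,0,1,0,0,0,0,1,0,0,0,0,1,0,0,0,0,1,0,0,0,0,1])

```text
time: 63.42
eef_pos: [0.6217, 0.2037, 0.1781]
tcp_rot: [0.823, 0.402, -0.312, -0.253]
contact_force: [0.1, 0.7, -1.4]
opening: 0.636
finger_force: 54.6
```

Request:
arm_command(steps=[0,0,0,0,1,0,0,0,0,1,0,0,0,0,1,0,0,0,0,1,0,0,0,0,1,0,0,0,0,1,0,0,0,0,1,0,0,0,0,1])

```text
time: 64.08
eef_pos: [0.6217, 0.2036, 0.1781]
tcp_rot: [0.915, 0.05, -0.386, -0.111]
contact_force: [-0.1, -0.3, -0.9]
opening: 0.634
finger_force: 54.6
```

Request:
arm_command(steps=[0,0,0,0,1,0,0,0,0,1,0,0,0,0,0.1,0,0,0,0,0])

```text
time: 64.42
eef_pos: [0.6219, 0.2036, 0.1788]
tcp_rot: [0.915, -0.043, -0.395, -0.072]
contact_force: [0.2, -0.4, -1.1]
opening: 0.638
finger_force: 54.7
```

Run:
```python
from h import *
s,R=st();a=R@np.array([.734,0,-.68]);print('mouth axis',a.round(3),'az %.1f'%np.degrees(np.arctan2(a[1],a[0])))
go([.6383,.2008,.061])
```

```text
t 64.4 q [0.08 0.7  1.25 0.24 1.98 1.75] p [0.6219 0.2036 0.1788] open 0.638 ff 54.7 F [ 0.2 -0.4 -1.1]
 tilt 47.3 az 167.0  yz -0.097 x [ 0.685 -0.023 -0.729] y [-0.136 -0.986 -0.097]
mouth axis [ 0.989 -0.129 -0.074] az -7.4
t 64.4 q [0.08 0.7  1.25 0.24 1.98 1.75] p [0.6219 0.2036 0.1788] open 0.638 ff 54.7 F [ 0.2 -0.4 -1.1]
 tilt 47.3 az 167.0  yz -0.097 x [ 0.685 -0.023 -0.729] y [-0.136 -0.986 -0.097]
  grasp [0.6355 0.2005 0.1917] units [3.88 0.48 3.47]
```

Request:
arm_command(steps=[0,0.6,0.08,0.54,0,0,0.6,0.08,0.54,0,0,0.6,0.08,0.54,0,0,0.6,0.08,0.54,0,0,0.6,0.06,0.53,0,0,0.44,0.05,0.4,0,0,0.25,0.03,0.22,0,0,0.17,0.02,0.15,0])

```text
time: 65.08
eef_pos: [0.6244, 0.2038, 0.0487]
tcp_rot: [0.915, -0.044, -0.395, -0.072]
contact_force: [-0.9, 1.3, 3.1]
opening: 0.637
finger_force: 55.1
```

Request:
arm_command(steps=[0,0.04,0,0.03,0,0,0.03,0,0.03,0,0,0,0,0,0])

```text
time: 65.33
eef_pos: [0.626, 0.2041, 0.0491]
tcp_rot: [0.916, -0.044, -0.393, -0.072]
contact_force: [-0.5, -0.1, -1.7]
opening: 0.633
finger_force: 54.7
```

Run:
```python
from h import *
go([.6383,.2008,.061])
```

```text
t 65.3 q [0.08 0.85 1.26 0.23 1.82 1.71] p [0.626  0.2041 0.0491] open 0.633 ff 54.7 F [-0.5 -0.1 -1.7]
 tilt 47.1 az 166.9  yz -0.097 x [ 0.688 -0.024 -0.726] y [-0.136 -0.986 -0.097]
  grasp [0.6396 0.201  0.0621] units [-0.    0.02  0.06]
```

Lower a last 2 mm, release, back off and rise.

Request:
arm_command(steps=[0,0.04,0,0.05,0,0,0.03,0,0.03,0,0,0,0,0,0,70,0,0,0,0,74,0,0,0,0,76,0,0,0,0,76,0,0,0,0,76,0,0,0,0])

```text
time: 66.0
eef_pos: [0.6248, 0.2044, 0.0452]
tcp_rot: [0.915, -0.044, -0.394, -0.072]
contact_force: [0.8, -0.5, -0.1]
opening: 0.76
finger_force: 0.0
```

Request:
arm_command(steps=[76,0,0,-0.4,0,76,0,0,-0.8,0,76,0,0,-0.8,0,76,0,0,-0.8,0,76,0,0,-0.8,0,76,0,0,-0.8,0,76,0,0,-0.8,0,76,0,0,-0.4,0])

```text
time: 66.67
eef_pos: [0.7273, 0.1803, 0.1434]
tcp_rot: [0.916, -0.044, -0.392, -0.072]
contact_force: [-0.7, 1.3, 0.4]
opening: 0.758
finger_force: 0.0
```

Request:
arm_command(steps=[76,-0.72,-0.1,-0.68,0,76,-0.72,-0.1,-0.68,0,76,-0.72,-0.1,-0.68,0,76,-0.72,-0.1,-0.68,0,76,-0.72,-0.1,-0.68,0,76,-0.72,-0.1,-0.68,0,76,-0.72,-0.1,-0.68,0,76,0,0,0,0])

```text
time: 67.33
eef_pos: [0.7271, 0.1815, 0.3229]
tcp_rot: [0.917, -0.043, -0.389, -0.072]
contact_force: [0.2, 0.7, 1.3]
opening: 0.763
finger_force: 0.0
```

Run:
```python
from h import *
s,R=st()
im,m=snap('scene','s11')
im2,m2=snap('side','side11')
r=np.load('rack.npy');c,sn=np.cos(r[2]),np.sin(r[2]);L=lambda x,y,z:(r[0]+c*x-sn*y,r[1]+sn*x+c*y,z)
v=im[:,:,::-1].copy()
big=lambda v:cv2.resize(v[110:330,110:450],None,fx=1.24,fy=1.36,interpolation=cv2.INTER_CUBIC)
t=np.linspace(0,2*np.pi,40)
for g in(-.042,.042,.126):
    for e in(-.0525,.0525): cv2.polylines(v,[(proj(m,[L(e,g+.0285*np.cos(k),.0535+.0285*np.sin(k)) for k in t])*16).astype(np.int32)],True,(255,0,255),1,cv2.LINE_AA,4)
w=np.vstack([np.hstack([im[:,:,::-1][110:330,110:450],v[110:330,110:450]])])
w=cv2.resize(w,(800,259),interpolation=cv2.INTER_AREA)
z=cv2.resize(v[130:260,280:440],(400,325),interpolation=cv2.INTER_CUBIC);z2=cv2.resize(im2[140:330,180:414,::-1],(400,325),interpolation=cv2.INTER_CUBIC)
cv2.imwrite('pics/v11.png',np.vstack([w,np.hstack([z,z2])]))
```

```text
t 67.3 q [0.04 0.86 0.73 0.27 2.32 1.81] p [0.7271 0.1815 0.3229] open 0.763 ff 0.0 F [0.2 0.7 1.3]
 tilt 46.6 az 166.8  yz -0.099 x [ 0.694 -0.023 -0.72 ] y [-0.135 -0.986 -0.099]
```

View pics/v11.png

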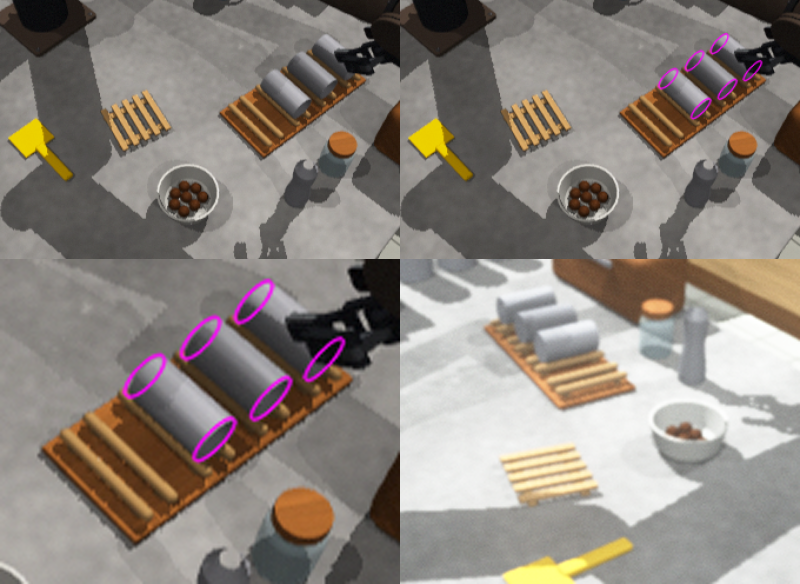

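All three tumblers lie centred in grooves 2–4 and match the predicted outlines. The nuts are in the bowl, the slab beside it is clear of tumblers, and the bystanders in view look undisturbed. Handing in.

```bash
python3 -c "
from plant import ctrl
print(ctrl.sign_off())"
```

```text
the job is handed in; nothing more can be done
None
```

The job is handed in: all 8 nuts are in the white bowl, the three tumblers present lie centred along grooves 2, 3 and 4, and the grinder, scraper, trivet, salt jar and mug were not touched.

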